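# Surface probe held on the sample's marked spot

### The job

Turn the regulator knob clockwise until its pointer is on the bold mark, then slide the forked lock fully home around the knob's neck. Then take the probe from its stand and hold its tip gently inside the ring marked on the sloping sample, square to the sample's face, with the air-cushioned sample table pushed down to about half of its 16 mm travel and never driven hard against its stop. Finish while still holding the probe pressed there; leave everything else on the bench where it is.

Things in the scene. Friction and masses are not known exactly. Their poses are not given: they have to be found in the camera images.
- regulator: Fixed grey block, 215 x 80 mm, 30 mm high. Origin on its underside below the knob's axis; +z up, +x along its length from the knob to the lock's tab and on to a round dial gauge (44 mm, at x = 147 mm, 14 mm above the block). It spans x -45 to 170 mm, y -40 to 40 mm. A bold white mark, 13 mm long, lies 32 mm from the knob's axis on its -y side; finer ticks lie beside.
- knob_grip (a point): Point on the knob's vertical axis 55 mm above the bench, at mid-height of its bar grip (axes of the regulator block; it does not turn with the knob). The bar is black, 13 mm wide, from 42 to 68 mm above the bench; its plain end is 20 mm from the axis, its narrower pointed end 26 mm; a white line on top runs to the pointed end.
- knob (a joint): Knob angle in rad, 0 to 2.6, growing clockwise seen from above. At 0 the pointer points along the regulator's +x (to the lock); at value q it points q clockwise from there. It is on the bold mark at 1.5. Stiff by friction only, about 0.04 N m; stays where left.
- lock (a joint): Travel of the steel lock in m: 0 is fully open, 0.034 fully home with its fork around the knob's neck under the bar. It slides along the regulator's -x (toward the knob), friction about 1.5 N, stays where left.
- lock_tab (a point): Centre region of the lock's upright tab, 54 mm above the bench; axes of the regulator. The tab is 10 mm thick along the sliding direction (x), 32 mm wide (y) and reaches from 36 to 66 mm above the bench. It stands 92 mm from the knob's axis when open, 58 mm when home. It moves with the lock.
- stage: Fixed white pedestal of the sample table, foot 125 x 110 mm. Origin under the centre of the foot; +z up, its -x side is the low side of the slope. Above it an 88 mm round table with the sample rides on an air cushion.
- cushion (a joint): How far the sample table is pushed in along the face's normal, m: 0 at rest, 0.016 at its hard stop. It springs back; pushing takes about 1.2 N to start and 300 N/m more (about 3.6 N at half travel, 6 N at the stop).
- spot (a point): Centre of the ring marked on the sample's face: dark, 22 mm inside, 27 mm outside, on a tan round cake 72 mm across. z points out of the face, square to it; the face leans 20 degrees from level to the stage's -x; x runs up the slope, y level. It lies 10 mm up the slope and 12 mm to -y from the cake's centre, about 108 mm above the bench, and moves with the table.
- probe: Loose surface probe, about 0.12 kg, 120 mm long, round, standing tip down in the stand. Origin at the centre of its flat tip (8 mm across), +z along its axis from tip to handle. Steel shaft 14 mm in diameter up to 55 mm, flange 30 mm in diameter from 55 to 60 mm (it rests on the stand), black handle 22 mm in diameter from 60 to 120 mm.
- probe_tip (a point): The centre of the probe's flat tip; same axes as the probe.
- stand: Fixed grey stand block 60 x 60 mm, 65 mm high, with one upright through hole of 17 mm in its middle; origin at the centre of its underside. The probe hangs in it by its flange, tip 10 mm above the bench; draw it straight up by 60 mm or more to clear.
- jar_near: Bystander: amber jar with a white lid, 66 mm in diameter, 85 mm high, near the stand; origin under its centre.
- jar_small: Bystander: small amber jar, 48 mm in diameter, 50 mm high; origin under its centre.
- dish: Bystander: white dish, 60 mm across, 22 mm high; origin under its centre.
- jar_back: Bystander: clear jar, 70 mm in diameter, 110 mm high, at the back; origin under its centre.
- flask_brown: Bystander: brown bottle, 90 mm in diameter, 210 mm high, at the left back; origin under its centre.
- weight: Bystander: brass weight, 32 mm in diameter, 45 mm high; origin under its centre.
- spatula: Bystander: spatula 200 mm long lying at the back; origin under its middle.
Not all that is in view belongs to the job. What is shaped like the stage but purple is not meant. Leave any blue look-alike of the stand alone.

How it is judged:
By the outcome, as a careful person would: the job done as asked, in the order asked, and still so for the second after the job is handed in, while the arm keeps its last pose, push and grip.
It also fails if it takes over 64 s, if anything falls off the work surface, if the arm or the gripper's body presses on something with over 40 N, if the wrist force passes 120 N, or if a joint passes its speed limit or range.

### The arm

A 7-joint arm with a two-finger parallel gripper is mounted at the origin on the work surface. World frame = base frame: x ahead of the robot, y to its left, z up, the work surface at z = 0. Lengths are in m, angles in rad, forces in N, time in s.
With the tool pointing down it reaches from about 0.35 to 0.9 m from the base axis. Payload 19.9 kg.
Tool frame: the origin (TCP) lies at the very end of the fingers, on their centre line; the grasp point (between the pads) lies 19 mm behind it (bot.tcp_to_grasp is the distance from the TCP to the grasp point, in m); z points along the fingers, y is the line along which they close (so a half turn about z gives the same grasp; the last joint's range is limited). The gripper opens to 85 mm and grips with 20 to 120 N. Pads are 22 mm wide; open, the fingers measure 114 mm over their backs; the gripper's body (76 mm by 85 mm) begins 54 mm behind the grasp point. The pads swing forward as they close: fully open they stand 13 mm farther back than shut.
Start: joints at [1.29, 0.417, -0.01, 1.614, 0.005, 1.111, -0.053], TCP at [0.148, -0.607, 0.231] pointing down, gripper open.
Joint ranges: [-2.81, 2.81], [-0.39, 2.02], [-1.27, 1.25], [0.06, 2.57], [-1.19, 4.33], [0.19, 2], [-2.82, 2.82]. Speed limits (rad/s): [1.89, 1.89, 2.39, 2.39, 3.01, 3.01, 3.01].

### API

Orientations are given as a unit quaternion [w, x, y, z].
In Python, from cell import sensors, read_camera, bot gives the robot as it stands.
- The arm moves only by the tool send_rows, never from a script. Its argument "rows" is a list that holds one entry, the list of rows, each a list of 5 numbers: the finger opening in m, from 0 to 0.0854, then the shift along the tool's x, y, z in m, then the turn about the tool's z in degrees. A call has 1 to 20 rows; each row shifts and turns the commanded pose from where the row before left it, along the tool's axes as they then stand; what a row does not reach is not made up. A row lasts 1/10 s, in which the tool goes at most 50 mm and 8.59 degrees, less where a joint would pass 70% of its speed; a pose out of reach is approached as far as the arm can. A call with a gripper value outside its range is refused whole. The fingers move at their own pace and stop on an object; "grip_force" is the grip in N (left out, the last holds). Time passes only in rows, so rows that do not move let the fingers close. It gives the time, the measured TCP pose, the force, the opening and the grip force at its end, in the units of the state.
- sensors.get_obs(): the state, without advancing time (a new reading comes with each control period).
- read_camera(name): name is "scene" or "top"; returns a dict with "frame" (420x560x3 uint8, red, green, blue), "range_z" (420x560 float32, m along the optical axis (not along the pixel's ray), 0 where there is no reading), "mtx" (3x3 intrinsics, pixels), "world_to_cam" (4x4, takes a point from world to camera coordinates). Camera axes: x right, y up, looking along -z (the intrinsics and any distortion apply to the point x, -y, -z); pixel columns grow to the right and rows downward; lengths in m; the calibration is good to about 2 mm. A picture is of the moment at which its call begins.
- bot.sign_off(): hands the job in; it is judged then, once.
The state is a dict: "t": time; "joint_positions": joint angles; "qd": joint speeds; "tau": joint torques, N m; "ee_pos": TCP position; "tcp_rot": TCP orientation; "wrist_force": force on the tool from outside, world axes, zero at the start; "wrist_torque": the same for the moment, N m; "gripper_width": opening from 0.0 (shut) to 1.0 (fully open); "gripper_force": force on a finger pad.
Only numpy, scipy, OpenCV 4.12 (cv2) and the standard library are available. Lean on these libraries where they do the work, as an engineer would, in place of code of your own. Each camera call takes 0.05 s, during which the arm holds its last target. There are 200 camera calls.

## Working session

There is one attempt and no reset: what is moved stays moved. The work goes in short steps, Python scripts to look and compute and a tool call to move; the robot and the scene stay as the last step left them, time stands still between calls to the robot, and variables do not carry over. Pictures are saved under pics/ and viewed, at most 12 in all, crops included, and the job is handed in when it is done.

Besides the shell and the picture viewer there is one more tool, called after "Call:" by a JSON object that holds its "fn" and its "kwargs". send_rows: Moves the arm, as the interface text tells. Its arguments: {"type":"object","properties":{"rows":{"type":"array"},"grip_force":{"type":"number"}},"required":["rows"]}

```bash
mkdir -p pics; ls; cat > h.py <<'E'
import numpy as np, cv2
from cell import sensors, read_camera, bot
def snap(n,tag):
    c=read_camera(n); np.savez(f'pics/{tag}.npz',**c); cv2.imwrite(f'pics/{tag}.png',c['frame'][:,:,::-1]); return c
def load(tag): return dict(np.load(f'pics/{tag}.npz'))
def px2w(c,u,v,z=None):
    K=c['mtx'];T=np.linalg.inv(c['world_to_cam'])
    d=np.array([(u-K[0,2])/K[0,0],-(v-K[1,2])/K[1,1],-1.])
    R=T[:3,:3]@d;o=T[:3,3]
    s=c['range_z'][int(round(v)),int(round(u))] if z is None else (z-o[2])/R[2]
    return o+s*R
def w2px(c,p):
    q=c['world_to_cam']@np.append(p,1); K=c['mtx']
    return K[0,0]*q[0]/-q[2]+K[0,2], K[1,1]*-q[1]/-q[2]+K[1,2]
E
python3 - <<'E'
from h import *
for n in('scene','top'):
    c=snap(n,n+'0'); print(n,c['mtx'].tolist(),np.linalg.inv(c['world_to_cam']).round(3).tolist(),[k for k in c])
    f=cv2.resize(c['frame'][:,:,::-1],(800,600),interpolation=cv2.INTER_CUBIC); cv2.imwrite(f'pics/{n}0b.png',f)
print(sensors.get_obs())
E
```

```text
pics
scene [[443.69661714545, 0.0, 279.015856286334], [0.0, 443.69661714545, 211.33172030388042], [0.0, 0.0, 1.0]] [[0.426, -0.765, 0.483, 0.994], [0.905, 0.358, -0.231, -0.168], [0.004, 0.536, 0.844, 0.949], [0.0, 0.0, 0.0, 1.0]] ['frame', 'range_z', 'mtx', 'world_to_cam']
top [[546.5651327063955, 0.0, 275.6220436355938], [0.0, 546.5651327063955, 225.89878698129309], [0.0, 0.0, 1.0]] [[0.027, 0.987, -0.158, 0.265], [-1.0, 0.026, -0.009, 0.089], [-0.005, 0.158, 0.987, 1.738], [0.0, 0.0, 0.0, 1.0]] ['frame', 'range_z', 'mtx', 'world_to_cam']
{'t': 0.1, 'joint_positions': array([ 1.29052711,  0.41790449, -0.01029434,  1.61410361,  0.00468143,
        1.11072984, -0.05298307]), 'qd': array([ 6.08994249e-04, -1.31190523e-03,  4.11058805e-04, -2.61903170e-03,
        1.54266747e-05,  8.43467648e-04, -9.39774642e-05]), 'tau': array([ 1.58265218e-03, -8.65817642e+01,  6.80864677e-01, -4.35637522e+01,
        1.93672848e-02,  4.81731418e-03,  1.35274067e-04]), 'ee_pos': array([ 0.14773264, -0.60696231,  0.23073334]), 'tcp_rot': array([-5.51098422e-04,  9.92881443e-01,  1.19105521e-01, -1.03292009e-04]), 'wrist_force': array([ 0.47763322,  0.01559934, -0.13889732]), 'wrist_torque': array([0.00393278, 0.02214514, 0.03344369]), 'gripper_force': 0.0, 'gripper_width': 0.999493567894456}
```

View pics/scene0b.png

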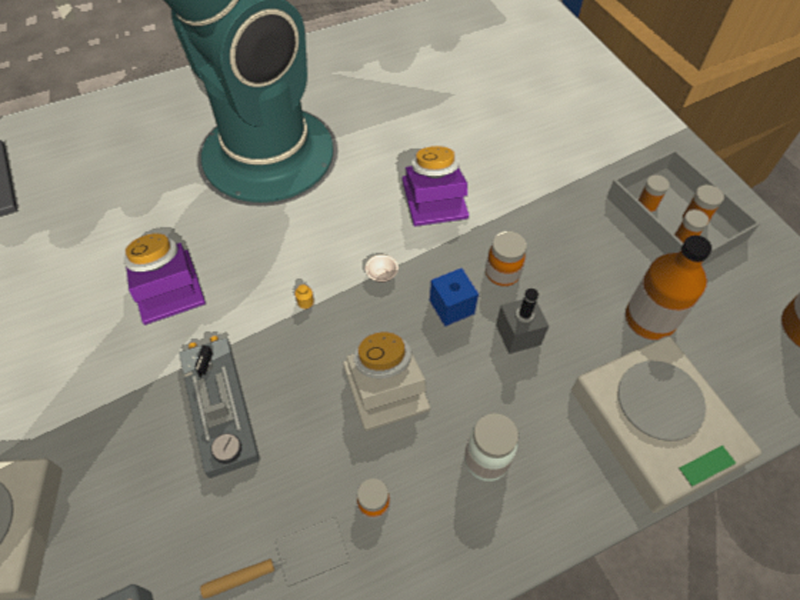

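View pics/top0b.png

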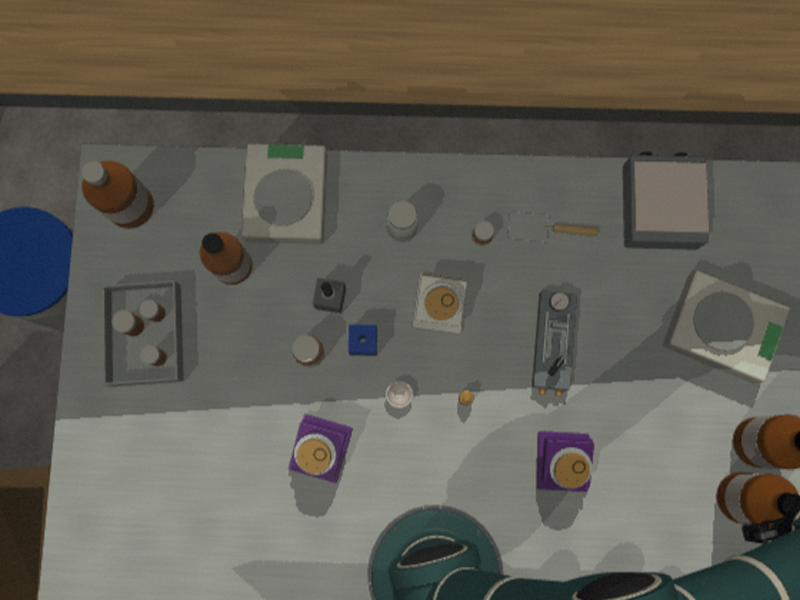

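The white pedestal (scene 385,375 / top 441,302) is the stage; the two purple ones (scene 150,270 and 435,180) are decoys. The grey block holding the black-handled probe (scene 523,320 / top 329,293) is the stand; the blue one (scene 453,297) is its look-alike. I'll confirm this in one crop mosaic.

```bash
python3 - <<'E'
from h import *
s=load('scene0');t=load('top0')
def crop(c,x,y,w,h,W,H): return cv2.resize(c['frame'][y:y+h,x:x+w,::-1],(W,H),interpolation=cv2.INTER_CUBIC)
# scene: regulator x120-185,y225-335 ; stage 235-305,225-300; stand 340-390,195-250
a=crop(s,115,225,80,120,400,600)
b=crop(s,235,225,80,60,400,300); d=crop(s,325,195,80,60,400,300)
cv2.imwrite('pics/m1.png',np.hstack([a,np.vstack([b,d])]))
a=crop(t,360,195,60,90,400,600)
b=crop(t,280,180,60,45,400,300); d=crop(t,205,185,60,45,400,300)
cv2.imwrite('pics/m2.png',np.hstack([a,np.vstack([b,d])]))
E
```

```text
(no output)
```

View pics/m1.png

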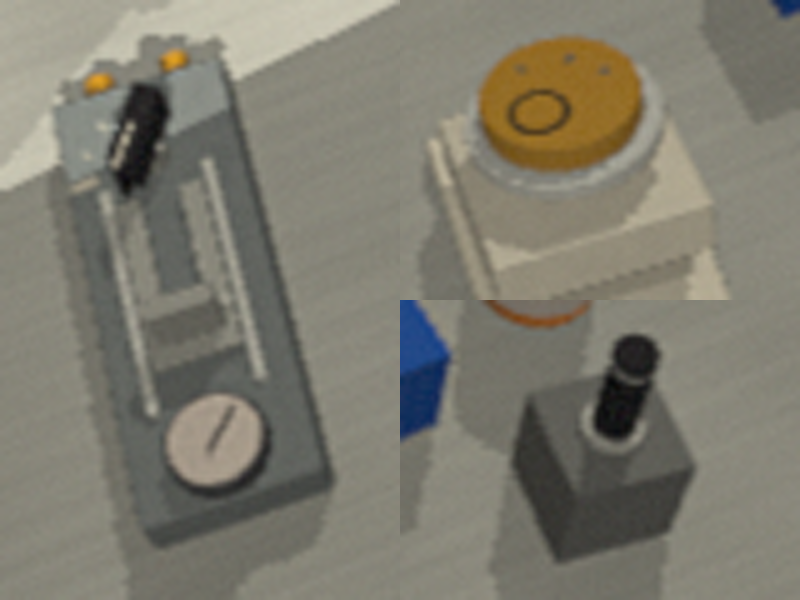

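View pics/m2.png

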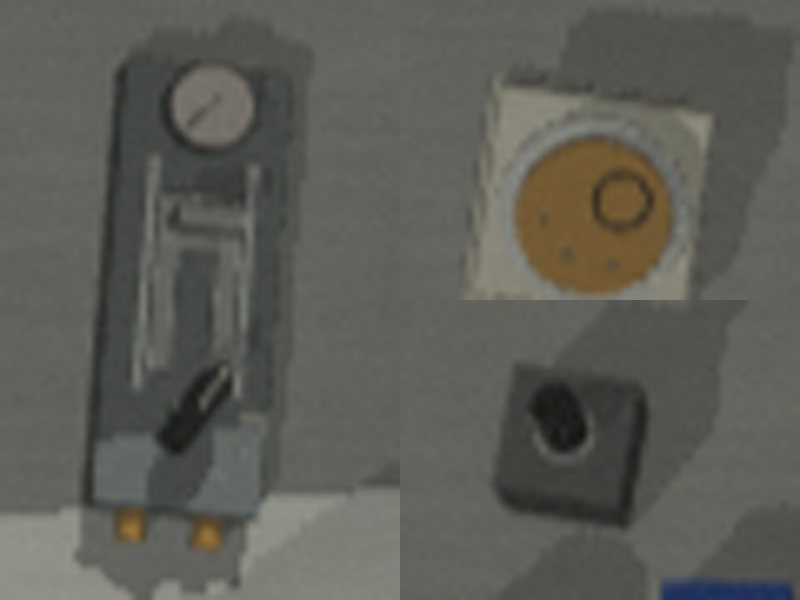

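The crops show the regulator with its pointer about 45° clockwise from the lock direction and the bold mark at its -y side. The ring on the white stage is at scene (263,247) and top (313,210). The probe is in the grey stand, with its top at scene (372,204) and top (227,200). Next I'll compute the poses from pixels and depth.

```bash
cat > m.py <<'E'
from h import *
from scipy.optimize import least_squares
s=load('scene0');t=load('top0')
def cloud(c):
    v,u=np.indices(c['range_z'].shape);z=c['range_z'];K=c['mtx'];T=np.linalg.inv(c['world_to_cam'])
    P=np.stack([(u-K[0,2])/K[0,0]*z,-(v-K[1,2])/K[1,1]*z,-z],-1)@T[:3,:3].T+T[:3,3]
    return P[z>0],c['frame'][z>0]
S=lambda x,y:(115+x/5-.5+.1,225+y/5-.4); Tm=lambda x,y:(360+x/6.667-.43,195+y/6.667-.43)
m=[(.147,0,.044),(.17,.04,.03),(.17,-.04,.03),(-.045,.04,.03),(-.045,-.04,.03)]
so=[S(217,440),S(331,468),S(143,527),S(222,62),S(57,110)]
to=[Tm(210,103),Tm(122,68),Tm(290,70),Tm(92,503),Tm(262,517)]
def res(p,A=(0,1)):
    r=[]
    for i,(c,o) in enumerate(((s,so),(t,to))):
        if i in A:
            for a,b in zip(m,o):
                C,Sn=np.cos(p[2]),np.sin(p[2])
                r+=list(np.array(w2px(c,(p[0]+C*a[0]-Sn*a[1],p[1]+Sn*a[0]+C*a[1],a[2])))-b)
    return r
for A in((0,),(1,),(0,1)):
    f=least_squares(res,[.5,-.2,0],args=(A,)); print('reg',A,f.x.round(4),np.round(f.fun,1))
x0=f.x
for n,c in(('scene',s),('top',t)):
    P,F=cloud(c)
    def near(x,y,r,a,b): return (np.hypot(P[:,0]-x,P[:,1]-y)<r)&(P[:,2]>a)&(P[:,2]<b)
    q=P[near(x0[0]+.0625,x0[1],.15,.024,.036)]; r=cv2.minAreaRect((q[:,:2]*1000).astype(np.float32)); print(n,'regrect',np.round(r[0],1),np.round(r[1],1),round(r[2],1))
    k=P[near(x0[0],x0[1],.035,.060,.075)]; print('knob bar mean',k.mean(0).round(4),len(k)); w,V=np.linalg.eigh(np.cov(k[:,:2].T)); print(' axis deg',np.degrees(np.arctan2(V[1,1],V[0,1])))
    sg=px2w(c,*( (372,204) if n=='scene' else (227.2,200.5)),z=.13); print('probe top',sg.round(4))
    q=P[near(sg[0],sg[1],.055,.058,.069)]; r=cv2.minAreaRect((q[:,:2]*1000).astype(np.float32)); print('stand rect',np.round(r[0],1),np.round(r[1],1),round(r[2],1))
    k=P[near(sg[0],sg[1],.03,.120,.14)]; print('handle top',k.mean(0).round(4),len(k),k[:,2].max())
    u=(263,247) if n=='scene' else (313.3,210); g=px2w(c,*u); print('ring depth',g.round(4),'z108',px2w(c,*u,z=.108).round(4))
    hsv=cv2.cvtColor(F[None],cv2.COLOR_RGB2HSV)[0]
    q=P[near(g[0],g[1],.08,.07,.14)&(hsv[:,1]>120)]
    q=q[q[:,2]>0.07]
    for _ in range(6):
        A=np.c_[q[:,:2],np.ones(len(q))]; co=np.linalg.lstsq(A,q[:,2],rcond=None)[0]; e=q[:,2]-A@co; q=q[abs(e)<max(.003,1.5*e.std())]
    nn=np.r_[-co[:2],1];nn/=np.linalg.norm(nn); print('face n',nn.round(3),'tilt',np.degrees(np.arccos(nn[2])).round(1),'yaw',np.degrees(np.arctan2(nn[1],nn[0])).round(1),'n',len(q),'center',((q.max(0)+q.min(0))/2).round(4),'zfit at ring',(co@[g[0],g[1],1]).round(4))
E
python3 m.py
```

```text
reg (0,) [ 0.4501 -0.2462 -0.0848] [ 0.3  0.1 -0.1  0.2  0.1  1.3  0.3 -1.4 -0.6 -0.7]
reg (1,) [ 0.4476 -0.2482 -0.0656] [-0.2  0.4 -0.  -1.7 -0.1  0.3  0.1  0.3  0.2  0.6]
reg (0, 1) [ 0.4492 -0.2469 -0.0784] [ 0.3 -0.3 -0.1 -0.3  0.1  1.  -0.3 -1.7 -1.2 -0.8 -0.  -0.   0.3 -2.3
  0.2 -0.  -0.5 -0.4 -0.4  0.2]
scene regrect [ 508.2 -252. ] [ 80.8 224. ] 85.1
knob bar mean [ 0.4533 -0.2476  0.0674] 122
 axis deg 146.00678436589124
probe top [0.5944 0.2506 0.13  ]
stand rect [597.7 250.1] [62.1 61.6] 81.2
handle top [0.5993 0.2477 0.128 ] 86 0.1321483378749415
ring depth [ 0.5789 -0.0072  0.1073] z108 [ 0.5792 -0.0074  0.108 ]
face n [-0.332  0.04   0.942] tilt 19.5 yaw 173.2 n 554 center [0.5733 0.0036 0.1048] zfit at ring 0.1078
top regrect [ 505.  -251.5] [ 81.6 228.3] 85.5
knob bar mean [ 0.4496 -0.2473  0.0673] 58
 axis deg 145.7946688963976
probe top [0.5951 0.2504 0.13  ]
stand rect [596.1 249.8] [61.2 60.5] 81.7
handle top [0.5962 0.2491 0.1288] 46 0.1355398789941924
ring depth [ 0.5752 -0.0092  0.118 ] z108 [ 0.5771 -0.0098  0.108 ]
face n [-0.354 -0.009  0.935] tilt 20.7 yaw -178.6 n 191 center [0.5707 0.0044 0.1058] zfit at ring 0.1062
```

Call:
{"fn": "send_rows", "kwargs": {"rows": [[[0.05,0.027,-0.0199,0,0],[0.05,0.027,-0.0199,0,0],[0.05,0.027,-0.0199,0,0],[0.05,0.027,-0.0199,0,0],[0.05,0.027,-0.0199,0,0],[0.05,0.027,-0.0199,0,0],[0.05,0.027,-0.0199,0,0],[0.05,0.027,-0.0199,0,0],[0.05,0.027,-0.0199,0,0],[0.05,0.027,-0.0199,0,0],[0.05,0.027,-0.0199,0,0],[0.05,0.027,-0.0199,0,0],[0.05,0.027,-0.0199,0,0],[0.05,0.027,-0.0199,0,0]]], "grip_force": 30}}

```text
t: 1.5
ee_pos: [0.4498, -0.2459, 0.2311]
tcp_rot: [-0.0, 0.993, 0.119, -0.0]
wrist_force: [0.5, -0.2, 0.2]
gripper_width: 0.582
gripper_force: 0.0
```

Call:
{"fn": "send_rows", "kwargs": {"rows": [[[0.05,0,0,0,-8.27],[0.05,0,0,0,-8.27],[0.05,0,0,0,-8.27],[0.05,0,0,0,-8.27],[0.05,0,0,0,-8.27],[0.05,0,0,0,-8.27],[0.05,0,0,0,-8.27],[0.05,0,0,0,-8.27],[0.05,0,0,0,-8.27],[0.05,0,0,0,-8.27],[0.05,0,0,0,-8.27],[0.05,0,0,0,-8.27],[0.05,0,0,0,-8.27],[0.05,0,0,0,-8.27],[0.05,0,0,0,-8.27],[0.05,0,0,0,-8.27]]]}}

```text
t: 3.1
ee_pos: [0.449, -0.2471, 0.2311]
tcp_rot: [-0.0, 0.29, 0.957, 0.0]
wrist_force: [0.8, 0.2, -0.1]
gripper_width: 0.585
gripper_force: 0.0
```

```bash
cat > go.py <<'E'
import sys
from h import *
from scipy.spatial.transform import Rotation as R
def st():
    o=sensors.get_obs(); q=o['tcp_rot']; M=R.from_quat([*q[1:],q[0]]).as_matrix()
    print('t',round(o['t'],2),'pos',o['ee_pos'].round(4),'yawY',round(np.degrees(np.arctan2(M[1,1],M[0,1])),2),'z',M[:,2].round(4),'F',o['wrist_force'].round(2),'M',o['wrist_torque'].round(3),'w',round(o['gripper_width']*.0854,4),'gf',round(o['gripper_force'],1),'j7',o['joint_positions'].round(2))
    return o,M
if __name__=='__main__':
    o,M=st()
    a=[float(v) for v in sys.argv[1:]]
    if len(a)>=3: print('tool delta',(M.T@(np.array(a[:3])-o['ee_pos'])).round(4))
    if len(a)>3: print('turn',(np.degrees(np.arctan2(M[1,1],M[0,1]))-a[3]+90)%180-90)
E
python3 go.py 0.4495 -0.2467 0.045 56
```

```text
t 3.1 pos [ 0.449  -0.2471  0.2311] yawY 56.34 z [-5.e-04  3.e-04 -1.e+00] F [ 0.76  0.18 -0.14] M [ 0.029 -0.011  0.038] w 0.0499 gf 0.0 j7 [ 0.96  0.26 -0.6   1.87  0.17  1.05  1.27]
tool delta [-0.0003  0.0006  0.1861]
turn 0.34297549311332887
```

Call:
{"fn": "send_rows", "kwargs": {"rows": [[[0.05,0,0.0005,0.03,0.3],[0.05,0,0,0.035,0],[0.05,0,0,0.035,0],[0.05,0,0,0.03,0],[0.05,0,0,0.025,0],[0.05,0,0,0.02,0],[0.05,0,0,0.01,0],[0.05,0,0,0,0]]]}}

```text
t: 3.9
ee_pos: [0.4489, -0.2463, 0.0454]
tcp_rot: [-0.001, 0.295, 0.956, 0.0]
wrist_force: [0.3, -0.2, -0.5]
gripper_width: 0.587
gripper_force: 0.0
```

Call:
{"fn": "send_rows", "kwargs": {"rows": [[[0.0,0,0,0,0],[0.0,0,0,0,0],[0.0,0,0,0,0],[0.0,0,0,0,0],[0.0,0,0,0,0],[0.0,0,0,0,0]]], "grip_force": 25}}

```text
t: 4.5
ee_pos: [0.449, -0.2485, 0.0474]
tcp_rot: [0.0, 0.296, 0.955, -0.001]
wrist_force: [-8.5, -8.4, 12.5]
gripper_width: 0.146
gripper_force: 28.3
```

```bash
python3 go.py 0.4495 -0.2467 0.045 -0.6
```

```text
t 4.5 pos [ 0.449  -0.2485  0.0474] yawY 55.61 z [-3.0e-04 -2.5e-03 -1.0e+00] F [-8.52 -8.44 12.5 ] M [-1.458  1.694  0.037] w 0.0125 gf 28.3 j7 [ 0.84  0.53 -0.49  2.01  0.39  0.69  1.08]
tool delta [0.0006 0.0018 0.0024]
turn 56.213071490139896
```

Call:
{"fn": "send_rows", "kwargs": {"rows": [[[0.0,0,-0.0018,-0.002,0],[0.0,0,0,0,0]]]}}

```text
t: 4.7
ee_pos: [0.4484, -0.2486, 0.0483]
tcp_rot: [0.0, 0.295, 0.955, 0.0]
wrist_force: [4.2, -2.0, -18.4]
gripper_width: 0.143
gripper_force: 27.3
```

```bash
python3 go.py 0.4495 -0.2467 0.045 -0.6
```

```text
t 4.7 pos [ 0.4484 -0.2486  0.0483] yawY 55.68 z [ 6.e-04 -0.e+00 -1.e+00] F [  4.25  -1.95 -18.42] M [-0.538 -0.924 -0.022] w 0.0122 gf 27.3 j7 [ 0.85  0.53 -0.49  2.01  0.38  0.69  1.09]
tool delta [0.0001 0.0021 0.0033]
turn 56.27733930569178
```

Call:
{"fn": "send_rows", "kwargs": {"rows": [[[0.0,0,0,0.0011,0],[0.0,0,0,0,6],[0.0,0,0,0,6],[0.0,0,0,0,6],[0.0,0,0,0,6],[0.0,0,0,0,0]]]}}

```text
t: 5.3
ee_pos: [0.4485, -0.2485, 0.0481]
tcp_rot: [0.0, 0.489, 0.872, -0.0]
wrist_force: [-3.1, -1.0, 6.9]
gripper_width: 0.145
gripper_force: 30.6
```

```bash
python3 go.py 0.4495 -0.2467 0.045 -0.6
```

```text
t 5.3 pos [ 0.4485 -0.2485  0.0481] yawY 31.46 z [ 3.e-04 -1.e-03 -1.e+00] F [-3.12 -1.02  6.92] M [ 0.006  0.883 -0.049] w 0.0124 gf 30.6 j7 [ 0.76  0.51 -0.39  2.01  0.3   0.67  0.73]
tool delta [0.0011 0.0018 0.0031]
turn 32.057466296679564
```

Call:
{"fn": "send_rows", "kwargs": {"rows": [[[0.0,0,0,0,6.5],[0.0,0,0,0,6.5],[0.0,0,0,0,6.5],[0.0,0,0,0,6.5],[0.0,0,0,0,6],[0.0,0,0,0,0]]]}}

```text
t: 5.9
ee_pos: [0.4487, -0.2485, 0.0481]
tcp_rot: [0.0, 0.71, 0.704, -0.0]
wrist_force: [-3.2, 0.3, 6.3]
gripper_width: 0.146
gripper_force: 30.6
```

```bash
python3 go.py 0.4495 -0.2467 0.045 -0.6
```

```text
t 5.9 pos [ 0.4487 -0.2485  0.0481] yawY -0.54 z [ 5.e-04 -8.e-04 -1.e+00] F [-3.19  0.27  6.35] M [ 0.024  0.819 -0.061] w 0.0125 gf 30.6 j7 [ 0.65  0.49 -0.25  2.02  0.2   0.65  0.26]
tool delta [0.0018 0.0008 0.0031]
turn 0.06104769918741226
```

Call:
{"fn": "send_rows", "kwargs": {"rows": [[[0.05,0,0,0,0],[0.05,0,0,0,0],[0.05,0,0,0,0],[0.05,0,0,-0.01,0],[0.05,0,0,-0.03,0],[0.05,0,0,-0.03,0],[0.05,-0.04,0,-0.03,0],[0.03,-0.04,0,0,0],[0.03,-0.04,0,0,0],[0.03,-0.03,0,0,0],[0.03,0,0,0,0]]]}}

```text
t: 7.0
ee_pos: [0.4463, -0.4024, 0.1477]
tcp_rot: [0.0, 0.711, 0.704, -0.0]
wrist_force: [-1.1, 0.4, -0.2]
gripper_width: 0.355
gripper_force: 0.0
```

```bash
python3 - <<'E'
from h import *
s=snap('scene','scene1');t=snap('top','top1')
def crop(c,x,y,w,h,W,H): return cv2.resize(c['frame'][y:y+h,x:x+w,::-1],(W,H),interpolation=cv2.INTER_CUBIC)
cv2.imwrite('pics/m3.png',np.hstack([crop(s,115,225,50,75,400,600),crop(t,375,215,50,75,400,600)]))
import m
for n,c in(('scene',s),('top',t)):
    P,F=m.cloud(c)
    k=P[(np.hypot(P[:,0]-.4487,P[:,1]+.248)<.035)&(P[:,2]>.058)&(P[:,2]<.075)]; print('bar',k.mean(0),len(k)); w,V=np.linalg.eigh(np.cov(k[:,:2].T)); print(' axis deg',np.degrees(np.arctan2(V[1,1],V[0,1])))
    k=P[(np.hypot(P[:,0]-.540,P[:,1]+.256)<.03)&(P[:,2]>.055)&(P[:,2]<.075)]; print('tab',k.mean(0),k.min(0),k.max(0),len(k))
import go; go.st()
E
```

```text
reg (0,) [ 0.4501 -0.2462 -0.0848] [ 0.3  0.1 -0.1  0.2  0.1  1.3  0.3 -1.4 -0.6 -0.7]
reg (1,) [ 0.4476 -0.2482 -0.0656] [-0.2  0.4 -0.  -1.7 -0.1  0.3  0.1  0.3  0.2  0.6]
reg (0, 1) [ 0.4492 -0.2469 -0.0784] [ 0.3 -0.3 -0.1 -0.3  0.1  1.  -0.3 -1.7 -1.2 -0.8 -0.  -0.   0.3 -2.3
  0.2 -0.  -0.5 -0.4 -0.4  0.2]
scene regrect [ 508.2 -252. ] [ 80.8 224. ] 85.1
knob bar mean [ 0.4533 -0.2476  0.0674] 122
 axis deg 146.00678436589124
probe top [0.5944 0.2506 0.13  ]
stand rect [597.7 250.1] [62.1 61.6] 81.2
handle top [0.5993 0.2477 0.128 ] 86 0.1321483378749415
ring depth [ 0.5789 -0.0072  0.1073] z108 [ 0.5792 -0.0074  0.108 ]
face n [-0.332  0.04   0.942] tilt 19.5 yaw 173.2 n 554 center [0.5733 0.0036 0.1048] zfit at ring 0.1078
top regrect [ 505.  -251.5] [ 81.6 228.3] 85.5
knob bar mean [ 0.4496 -0.2473  0.0673] 58
 axis deg 145.7946688963976
probe top [0.5951 0.2504 0.13  ]
stand rect [596.1 249.8] [61.2 60.5] 81.7
handle top [0.5962 0.2491 0.1288] 46 0.1355398789941924
ring depth [ 0.5752 -0.0092  0.118 ] z108 [ 0.5771 -0.0098  0.108 ]
face n [-0.354 -0.009  0.935] tilt 20.7 yaw -178.6 n 191 center [0.5707 0.0044 0.1058] zfit at ring 0.1062
bar [ 0.4516565  -0.24844229  0.06624073] 144
 axis deg 89.03199047695718
tab [ 0.54151409 -0.25449985  0.06403217] [ 0.53408565 -0.27087973  0.0550061 ] [ 0.54598641 -0.23832922  0.06941525] 99
bar [ 0.44855079 -0.24726512  0.06730786] 49
 axis deg 91.34307862404236
tab [ 0.53836194 -0.25367389  0.06444061] [ 0.53285737 -0.26930339  0.05563183] [ 0.54467529 -0.2379929   0.07419536] 40
t 7.1 pos [ 0.4475 -0.3983  0.1475] yawY -0.34 z [ 1.e-04  5.e-04 -1.e+00] F [0.45 0.68 0.45] M [-0.001 -0.017  0.007] w 0.03 gf 0.0 j7 [ 0.86  0.47 -0.24  1.75  0.13  0.94  0.56]
```

View pics/m3.png

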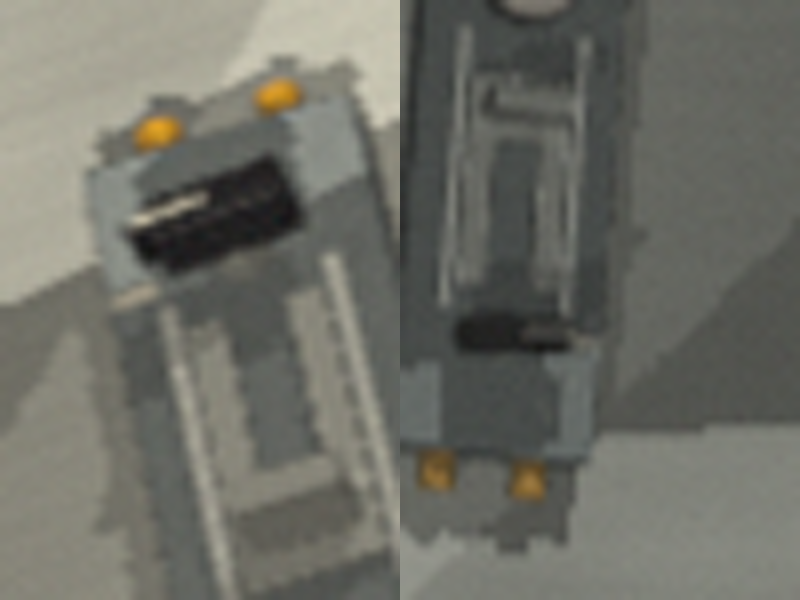

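The pointer line now lies toward the mark (scene crop line ~165,210, mark ~135,298; top crop line ~545,332, mark ~590,340). Numeric check of bearings:

```bash
python3 - <<'E'
from h import *
s=load('scene1');t=load('top1')
import io,contextlib
for n,c,o,mk,la,lb,g,gz in(('scene',s,(115,225),(135,298),(135,219),(208,195),0,0),('top',t,(375,215),(590-400,340),(565-400,335),(530-400,330),0,0)):
    f=lambda p,z:px2w(c,o[0]+p[0]/8-.44,o[1]+p[1]/8-.44,z)[:2]
    M=f(mk,.03);A=f(la,.068);B=f(lb,.068);d=A-B
    k=np.array([.4488,-.2480]); print(n,'mark',M.round(4),'bearing',np.degrees(np.arctan2(*(M-k)[::-1])).round(1),'line',A.round(4),B.round(4),np.degrees(np.arctan2(d[1],d[0])).round(1),np.linalg.norm(M-k))
E
```

```text
scene mark [ 0.4481 -0.2803] bearing -91.2 line [ 0.4469 -0.2693] [ 0.4482 -0.2489] -93.6 0.03230843178569414
top mark [ 0.449  -0.2831] bearing -89.6 line [ 0.4466 -0.2653] [ 0.4482 -0.2519] -96.7 0.03510221100664232
```

```bash
python3 go.py 0.540 -0.2545 0.049 -4.7
```

```text
t 7.1 pos [ 0.4475 -0.3983  0.1475] yawY -0.34 z [ 1.e-04  5.e-04 -1.e+00] F [0.45 0.68 0.45] M [-0.001 -0.017  0.007] w 0.03 gf 0.0 j7 [ 0.86  0.47 -0.24  1.75  0.13  0.94  0.56]
tool delta [0.1443 0.0916 0.0986]
turn 4.36095456525517
```

Call:
{"fn": "send_rows", "kwargs": {"rows": [[[0.036,0.0289,0.0183,0,0],[0.036,0.0289,0.0183,0,0],[0.036,0.0289,0.0183,0,0],[0.036,0.0289,0.0183,0,0],[0.036,0.0289,0.0183,0,0],[0.036,0,0,0,4.4],[0.036,0,0,0.02,0],[0.036,0,0,0.02,0],[0.036,0,0,0,0]]]}}

```text
t: 8.0
ee_pos: [0.5388, -0.2523, 0.1055]
tcp_rot: [-0.002, 0.735, 0.678, -0.0]
wrist_force: [0.5, -0.2, -0.0]
gripper_width: 0.423
gripper_force: 0.0
```

```bash
python3 go.py 0.540 -0.2545 0.049 -4.7
```

```text
t 8.0 pos [ 0.5388 -0.2523  0.1055] yawY -4.59 z [-0.0031  0.0019 -1.    ] F [ 0.48 -0.19 -0.04] M [-0.016  0.081 -0.034] w 0.0361 gf 0.0 j7 [ 0.58  0.52 -0.25  1.78  0.17  0.86  0.17]
tool delta [-0.0022  0.0015  0.0565]
turn 0.11049351352251335
```

Call:
{"fn": "send_rows", "kwargs": {"rows": [[[0.036,-0.002,0.0015,0.02,0],[0.036,0,0,0.02,0],[0.036,0,0,0.015,0],[0.036,0,0,0,0]]]}}

```text
t: 8.4
ee_pos: [0.5406, -0.2555, 0.0512]
tcp_rot: [-0.001, 0.735, 0.678, -0.0]
wrist_force: [0.1, 0.6, 0.3]
gripper_width: 0.421
gripper_force: 0.0
```

Call:
{"fn": "send_rows", "kwargs": {"rows": [[[0.0,0,0,0,0],[0.0,0,0,0,0],[0.0,0,0,0,0],[0.0,0,0,0,0]]], "grip_force": 20}}

```text
t: 8.8
ee_pos: [0.5405, -0.2562, 0.0533]
tcp_rot: [-0.0, 0.736, 0.677, -0.0]
wrist_force: [-10.2, 4.0, 10.4]
gripper_width: 0.109
gripper_force: 23.0
```

```bash
python3 go.py
```

```text
t 8.8 pos [ 0.5405 -0.2562  0.0533] yawY -4.7 z [-0.0014  0.     -1.    ] F [-10.19   4.02  10.41] M [ 0.671  2.233 -0.006] w 0.0093 gf 23.0 j7 [ 0.57  0.6  -0.24  1.8   0.19  0.76  0.15]
```

Call:
{"fn": "send_rows", "kwargs": {"rows": [[[0.0,0,0,-0.0015,0],[0.0,0,-0.007,0,0],[0.0,0,-0.007,0,0],[0.0,0,-0.007,0,0],[0.0,0,-0.006,0,0],[0.0,0,-0.003,0,0],[0.0,0,0,0,0]]]}}

```text
t: 9.5
ee_pos: [0.5106, -0.2538, 0.0536]
tcp_rot: [-0.0, 0.736, 0.677, -0.0]
wrist_force: [-0.8, -0.5, -14.7]
gripper_width: 0.106
gripper_force: 21.0
```

```bash
python3 go.py
```

```text
t 9.5 pos [ 0.5106 -0.2538  0.0536] yawY -4.71 z [-9.e-04  2.e-04 -1.e+00] F [ -0.83  -0.48 -14.75] M [-0.109  0.339  0.022] w 0.0091 gf 21.0 j7 [ 0.59  0.56 -0.24  1.87  0.19  0.73  0.17]
```

Call:
{"fn": "send_rows", "kwargs": {"rows": [[[0.0,0,-0.002,0.001,0],[0.0,0,-0.002,0,0],[0.0,0,-0.001,0,0],[0.0,0,-0.001,0,0],[0.0,0,0,0,0]]]}}

```text
t: 10.0
ee_pos: [0.5064, -0.2534, 0.0534]
tcp_rot: [0.001, 0.735, 0.678, 0.001]
wrist_force: [4.2, 1.0, 5.5]
gripper_width: 0.111
gripper_force: 23.8
```

```bash
python3 go.py
```

```text
t 10.0 pos [ 0.5064 -0.2534  0.0534] yawY -4.68 z [ 2.e-03 -6.e-04 -1.e+00] F [4.21 1.01 5.5 ] M [ 0.364 -0.802  0.045] w 0.0095 gf 23.8 j7 [ 0.6   0.56 -0.24  1.88  0.19  0.72  0.17]
```

Call:
{"fn": "send_rows", "kwargs": {"rows": [[[0.0,0,-0.001,0,0],[0.0,0,-0.0005,0,0],[0.0,0,0,0,0]]]}}

```text
t: 10.3
ee_pos: [0.5062, -0.2534, 0.0534]
tcp_rot: [0.002, 0.735, 0.678, 0.001]
wrist_force: [13.4, -0.9, -2.9]
gripper_width: 0.104
gripper_force: 22.7
```

```bash
python3 go.py
```

```text
t 10.3 pos [ 0.5062 -0.2534  0.0534] yawY -4.66 z [ 0.0045 -0.001  -1.    ] F [13.41 -0.95 -2.91] M [-0.12  -2.934 -0.025] w 0.0089 gf 22.7 j7 [ 0.6   0.55 -0.24  1.89  0.19  0.72  0.17]
```

Call:
{"fn": "send_rows", "kwargs": {"rows": [[[0.03,0,0.001,0,0],[0.03,0,0,0,0],[0.03,0,0,0,0],[0.03,0,0,-0.02,0],[0.03,0,0,-0.04,0],[0.03,0,0,-0.04,0],[0.03,0,0,-0.04,0],[0.03,0,0,0,0]]]}}

```text
t: 11.1
ee_pos: [0.5067, -0.2543, 0.1978]
tcp_rot: [0.003, 0.736, 0.677, 0.001]
wrist_force: [0.8, -0.4, -0.7]
gripper_width: 0.351
gripper_force: 0.0
```

```bash
python3 - <<'E'
import io,contextlib
with contextlib.redirect_stdout(io.StringIO()): import m
from m import *
import go
s=load('scene0')
for n,c in(('scene',s),('top',t)):
    P,F=cloud(c); hsv=cv2.cvtColor(F[None],cv2.COLOR_RGB2HSV)[0]
    for a,b in((.003,.03),(.03,.06),(.06,.085)):
        q=P[(np.hypot(P[:,0]-.575,P[:,1]-.004)<.095)&(P[:,2]>a)&(P[:,2]<b)]
        if len(q)>20: r=cv2.minAreaRect((q[:,:2]*1000).astype(np.float32)); print(n,a,np.round(r[0],1),np.round(r[1],1),round(r[2],1),len(q), np.histogram(q[:,2],8)[0])
    u=(507*.7,240*.7) if n=='scene' else (307*.7,342*.7); print('jar',px2w(c,*u),'blue',px2w(c,*((455*.7,280*.7) if n=='scene' else (362*.7,330*.7))))
# ring/cake in color, ellipse fits
P=np.linalg.inv
for n,c,cx,cy in(('scene',s,265,245),('top',t,308,211)):
    hsv=cv2.cvtColor(c['frame'],cv2.COLOR_RGB2HSV); m_=((hsv[:,:,1]>110)&(hsv[:,:,2]>60)).astype(np.uint8); k=np.zeros_like(m_); k[cy-25:cy+25,cx-25:cx+25]=m_[cy-25:cy+25,cx-25:cx+25]
    ct=max(cv2.findContours(k,cv2.RETR_EXTERNAL,cv2.CHAIN_APPROX_NONE)[0],key=cv2.contourArea); print(n,'cake ellipse',cv2.fitEllipse(cv2.convexHull(ct)))
go.st()
snap('scene','scene2')
E
```

```text
scene 0.003 [574.6   5.5] [177.3 185.5] 64.1 861 [131  51 173 373  63  28  24  18]
scene 0.03 [591.5   2.2] [100.  102.7] 82.9 151 [28 16  2  2 12 13 29 49]
scene 0.06 [595.9   2.2] [100.3  94.2] 83.2 956 [ 72  74  89  94 147 183 186 111]
jar [0.46381176 0.29132284 0.08523838] blue [0.48723053 0.17952497 0.06345233]
top 0.003 [573.8   1.9] [184.9 185.9] 75.8 616 [218 126  68  69  62  47  21   5]
top 0.03 [590.1   2.5] [ 99.7 103.5] 83.2 127 [ 2  1  9 22 24 28 19 22]
top 0.06 [588.1   2.8] [ 99.7 104.1] 83.2 322 [24 14 28 29 46 60 70 51]
jar [0.48199923 0.28726972 0.08706982] blue [0.51345551 0.17160738 0.07056138]
scene cake ellipse ((266.78216552734375, 245.2373809814453), (26.63837432861328, 32.96515655517578), 78.7212142944336)
top cake ellipse ((308.505126953125, 212.0017547607422), (22.161136627197266, 22.608840942382812), 91.04473876953125)
t 11.1 pos [ 0.5067 -0.2543  0.1978] yawY -4.72 z [ 0.0061 -0.0034 -1.    ] F [ 0.78 -0.41 -0.69] M [-0.028 -0.019  0.085] w 0.03 gf 0.0 j7 [ 0.64  0.36 -0.28  1.79  0.12  1.    0.23]
```

Call:
{"fn": "send_rows", "kwargs": {"rows": [[[0.05,0.0364,0.0034,0,0],[0.05,0.0364,0.0034,0,0],[0.05,0.0364,0.0034,0,0],[0.05,0.0364,0.0034,0,0],[0.05,0.0364,0.0034,0,0],[0.05,0.0364,0.0034,0,0],[0.05,0.0364,0.0034,0,0],[0.05,0.0364,0.0034,0,0],[0.05,0.0364,0.0034,0,0],[0.05,0.0364,0.0034,0,0],[0.05,0.0364,0.0034,0,0],[0.05,0.0364,0.0034,0,0],[0.05,0.0364,0.0034,0,0],[0.05,0.0364,0.0034,0,0]]]}}

```text
t: 12.55
ee_pos: [0.5937, 0.2517, 0.1914]
tcp_rot: [-0.0, 0.736, 0.677, -0.001]
wrist_force: [-0.4, 0.2, -0.4]
gripper_width: 0.585
gripper_force: 0.0
```

Call:
{"fn": "send_rows", "kwargs": {"rows": [[[0.05,0,0,0,-7.98],[0.05,0,0,0,-7.98],[0.05,0,0,0,-7.98],[0.05,0,0,0,-7.98],[0.05,0,0,0,-7.98],[0.05,0,0,0,-7.98],[0.05,0,0,0,-7.98],[0.05,0,0,0,-7.98],[0.05,0,0,0,-7.98],[0.05,0,0,0,-7.98],[0.05,0,0,0,-7.98],[0.05,0,0,0,0],[0.05,0,0,0,0]]]}}

```text
t: 13.85
ee_pos: [0.5938, 0.2504, 0.1918]
tcp_rot: [-0.001, 0.063, 0.998, -0.0]
wrist_force: [0.2, 0.5, 0.4]
gripper_width: 0.582
gripper_force: 0.0
```

```bash
python3 go.py 0.5965 0.2497 0.084 83.1
```

```text
t 13.85 pos [0.5938 0.2504 0.1918] yawY 82.83 z [-1.4e-03 -1.0e-04 -1.0e+00] F [0.21 0.48 0.43] M [-0.001 -0.021  0.026] w 0.0497 gf 0.0 j7 [ 0.08  0.6  -0.77  1.58  0.45  1.14  0.66]
tool delta [-0.0029 -0.0003  0.1078]
turn -0.27073858302186693
```

Call:
{"fn": "send_rows", "kwargs": {"rows": [[[0.05,-0.0025,0,0.02,0],[0.05,0,0,0.025,0],[0.05,0,0,0.025,0],[0.05,0,0,0.02,0],[0.05,0,0,0.016,0],[0.05,0,0,0,0],[0.0,0,0,0,0],[0.0,0,0,0,0],[0.0,0,0,0,0],[0.0,0,0,0,0]]], "grip_force": 20}}

```text
t: 14.85
ee_pos: [0.597, 0.2504, 0.0876]
tcp_rot: [0.001, 0.061, 0.998, 0.0]
wrist_force: [-1.7, -1.6, 6.8]
gripper_width: 0.251
gripper_force: 24.5
```

```bash
python3 go.py
```

```text
t 14.85 pos [0.597  0.2504 0.0876] yawY 83.06 z [ 1.2e-03  3.0e-04 -1.0e+00] F [-1.67 -1.64  6.78] M [-0.268  0.164 -0.053] w 0.0215 gf 24.5 j7 [ 0.04  0.72 -0.7   1.64  0.54  0.98  0.6 ]
```

Call:
{"fn": "send_rows", "kwargs": {"rows": [[[0.0,0,0,-0.005,0],[0.0,0,0,-0.01,0],[0.0,0,0,-0.012,0],[0.0,0,0,-0.012,0],[0.0,0,0,-0.005,0],[0.0,0,0,0,0],[0.0,0,0,0,0]]]}}

```text
t: 15.55
ee_pos: [0.5965, 0.2502, 0.1305]
tcp_rot: [-0.0, 0.06, 0.998, -0.0]
wrist_force: [0.1, -0.7, -1.3]
gripper_width: 0.25
gripper_force: 23.8
```

```bash
python3 go.py
```

```text
t 15.55 pos [0.5965 0.2502 0.1305] yawY 83.08 z [-2.e-04 -1.e-04 -1.e+00] F [ 0.05 -0.68 -1.29] M [ 0.017 -0.012 -0.001] w 0.0213 gf 23.8 j7 [ 0.06  0.67 -0.73  1.62  0.5   1.04  0.63]
```

Call:
{"fn": "send_rows", "kwargs": {"rows": [[[0.0,0.004,0,0,0],[0.0,0.004,0,0,0],[0.0,0.004,0,0,0],[0.0,0.004,0,0,0],[0.0,0,0,0,0]]]}}

```text
t: 16.05
ee_pos: [0.58, 0.2522, 0.1305]
tcp_rot: [-0.0, 0.06, 0.998, -0.0]
wrist_force: [1.7, -3.2, -2.5]
gripper_width: 0.249
gripper_force: 24.0
```

```bash
python3 go.py
```

```text
t 16.05 pos [0.58   0.2522 0.1305] yawY 83.1 z [-5.e-04 -5.e-04 -1.e+00] F [ 1.66 -3.21 -2.53] M [-0.687 -0.492 -0.027] w 0.0213 gf 24.0 j7 [ 0.06  0.65 -0.74  1.66  0.5   1.03  0.61]
```

Call:
{"fn": "send_rows", "kwargs": {"rows": [[[0.0,0.004,-0.001,0,0],[0.0,0.004,0,0,0],[0.0,0.004,0,0,0],[0.0,0.004,0,0,0],[0.0,0.002,0,0,0],[0.0,0,0,0,0]]]}}

```text
t: 16.65
ee_pos: [0.5624, 0.2537, 0.1309]
tcp_rot: [0.0, 0.06, 0.998, 0.0]
wrist_force: [1.9, -0.4, 0.1]
gripper_width: 0.252
gripper_force: 24.4
```

```bash
cat > look.py <<'E'
import sys
from h import *
import go
tag=sys.argv[1]; s=snap('scene','s'+tag);t=snap('top','t'+tag)
o,M=go.st(); g=o['ee_pos']
def crop(c,p):
    u,v=w2px(c,p); x=int(np.clip(u-40,0,480));y=int(np.clip(v-60,0,300)); print('origin',x,y)
    return cv2.resize(c['frame'][y:y+120,x:x+80,::-1],(400,600),interpolation=cv2.INTER_CUBIC)
cv2.imwrite(f'pics/l{tag}.png',np.hstack([crop(s,g-[0,0,.04]),crop(t,g-[0,0,.04])]))
E
python3 look.py 3
```

```text
t 16.75 pos [0.5626 0.2537 0.1308] yawY 83.09 z [-1.e-04  3.e-04 -1.e+00] F [ 1.44 -0.41  0.52] M [-0.206 -0.459 -0.067] w 0.0215 gf 24.5 j7 [ 0.06  0.63 -0.74  1.7   0.49  1.01  0.6 ]
origin 322 142
origin 186 153
```

View pics/l3.png

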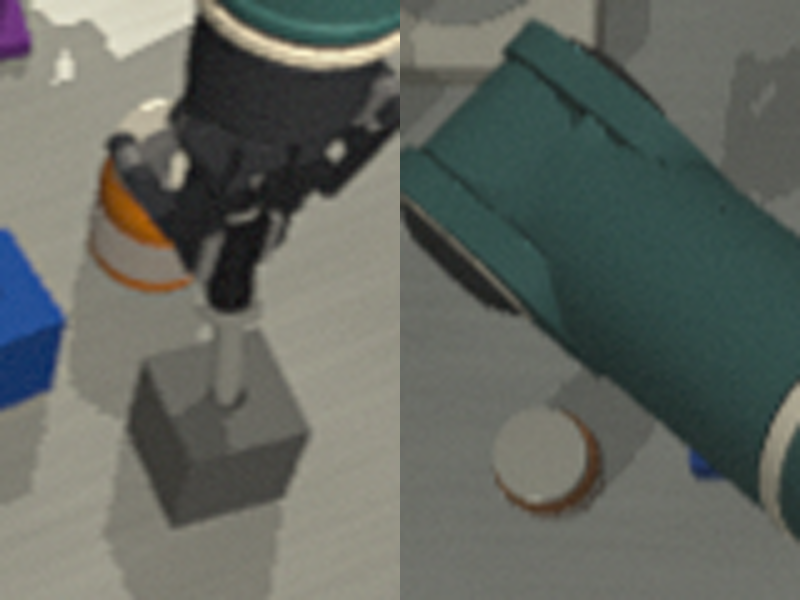

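The probe is tilted in the fingers with its tip still in the hole (scene crop, shaft at 230,380). Next I'll raise it and measure the tilt.

Call:
{"fn": "send_rows", "kwargs": {"rows": [[[0.0,0,0,-0.005,0],[0.0,0,0,-0.01,0],[0.0,0,0,-0.015,0],[0.0,0,0,-0.02,0],[0.0,0,0,-0.02,0],[0.0,0,0,-0.02,0],[0.0,0,0,-0.01,0],[0.0,0,0,0,0],[0.0,0,0,0,0]]]}}

```text
t: 17.65
ee_pos: [0.5625, 0.2533, 0.2303]
tcp_rot: [-0.0, 0.06, 0.998, -0.0]
wrist_force: [-0.4, 0.0, -2.3]
gripper_width: 0.25
gripper_force: 24.3
```

```bash
python3 look.py 4; cat > probe.py <<'E'
import sys,io,contextlib
with contextlib.redirect_stdout(io.StringIO()): import m
from m import *
import go
tag=sys.argv[1]; off=float(sys.argv[2]) if len(sys.argv)>2 else .0966
c=load('s'+tag); P,F=cloud(c); o,M=go.st(); G=o['ee_pos']-.019*M[:,2]; u=M[:,0]; b=M[:,1]
D=P-G; X=np.c_[D@u,D@b,D[:,2]]
k=(abs(X[:,1])<.03)&(X[:,2]<-.03)&(X[:,2]>-.12)&(abs(X[:,0])<.08); X=X[k]
for z in np.arange(-.105,-.03,.006):
    q=X[abs(X[:,2]-z)<.003]
    if len(q): print(round(z,3),len(q),'x',np.median(q[:,0]).round(4),q[:,0].min().round(4),q[:,0].max().round(4),'y',q[:,1].min().round(4),q[:,1].max().round(4))
print('lowest',X[:,2].min())
for a in (15,18,20,22,24):
    n=np.sin(np.radians(a))*u+np.cos(np.radians(a))*np.array([0,0,1]); print(a,'tip px',np.round(w2px(c,G-off*n),1),'flange',np.round(w2px(c,G-(off-.0575)*n),1))
E
python3 probe.py 4
```

```text
t 17.75 pos [0.5623 0.2532 0.2298] yawY 83.09 z [-1.3e-03 -5.0e-04 -1.0e+00] F [ 0.3  -0.53 -1.04] M [ 0.013  0.011 -0.024] w 0.0212 gf 24.3 j7 [ 0.11  0.52 -0.8   1.62  0.4   1.18  0.66]
origin 330 116
origin 183 147
t 17.75 pos [0.5623 0.2532 0.2298] yawY 83.09 z [-1.3e-03 -5.0e-04 -1.0e+00] F [ 0.3  -0.53 -1.04] M [ 0.013  0.011 -0.024] w 0.0212 gf 24.3 j7 [ 0.11  0.52 -0.8   1.62  0.4   1.18  0.66]
-0.093 2 x -0.0351 -0.0364 -0.0338 y -0.0025 0.0015
-0.087 5 x -0.0369 -0.0385 -0.0334 y -0.003 0.0044
-0.081 14 x -0.0362 -0.0396 -0.0301 y -0.0055 0.0067
-0.075 16 x -0.034 -0.0388 -0.0268 y -0.006 0.0056
-0.069 17 x -0.0334 -0.0362 -0.0223 y -0.0051 0.0047
-0.063 16 x -0.0305 -0.0332 -0.027 y -0.0053 0.0044
-0.057 14 x -0.0283 -0.031 -0.024 y -0.0061 0.0041
-0.051 14 x -0.0271 -0.0295 -0.023 y -0.0053 0.0084
-0.045 14 x -0.0245 -0.027 -0.0212 y -0.0067 0.0061
-0.039 6 x -0.0153 -0.028 -0.0054 y -0.0127 -0.0017
-0.033 54 x -0.0238 -0.031 -0.0096 y -0.0134 0.0144
lowest -0.09319993464956694
15 tip px [372.2 195.1] flange [374.  174.4]
18 tip px [373.3 196.5] flange [374.5 175. ]
20 tip px [374.  197.4] flange [374.8 175.3]
22 tip px [374.7 198.2] flange [375.1 175.6]
24 tip px [375.4 199. ] flange [375.4 175.9]
```

View pics/l4.png

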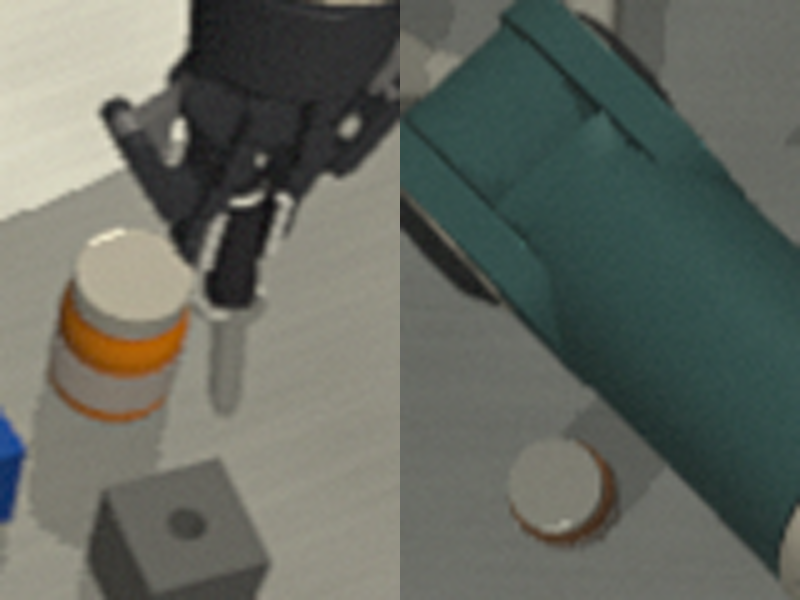

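Call:
{"fn": "send_rows", "kwargs": {"rows": [[[0.0,0,-0.01,0,0],[0.0,-0.001,-0.02,0,0],[0.0,-0.001,-0.026,0,0],[0.0,-0.001,-0.026,0,0],[0.0,-0.001,-0.026,0,0],[0.0,-0.001,-0.026,0,0],[0.0,-0.001,-0.026,0,0],[0.0,-0.001,-0.026,0,0],[0.0,0,-0.026,0,0],[0.0,0,-0.024,0,0],[0.0,0,-0.016,0,0],[0.0,0,-0.006,0,0],[0.0,0,0,0,0],[0.0,0,0,0,0]]]}}

```text
t: 19.15
ee_pos: [0.5385, -0.0027, 0.2306]
tcp_rot: [-0.0, 0.06, 0.998, 0.0]
wrist_force: [-0.2, 0.9, -0.7]
gripper_width: 0.248
gripper_force: 24.3
```

```bash
python3 go.py 0.5384 -0.0038 0.1986 83.1;python3 - <<'E'
from h import *
# refine ring centre: dark pixels inside cake, 8x
for n,cx,cy in(('scene',263,247),('top',313,210)):
    c=load(n+'0'); f=cv2.cvtColor(c['frame'],cv2.COLOR_RGB2GRAY)[cy-10:cy+11,cx-10:cx+11].astype(float)
    d=np.clip(cv2.GaussianBlur(f,(0,0),5)-f-4,0,None); v,u=np.indices(f.shape)
    k=np.hypot(u-10,v-10)<8.5; w=d*k; uu,vv=cx-10+(w*u).sum()/w.sum(),cy-10+(w*v).sum()/w.sum(); print(n,uu,vv,px2w(c,uu,vv,.108).round(4))
E
```

```text
t 19.15 pos [ 0.5385 -0.0027  0.2306] yawY 83.12 z [-2.e-04  4.e-04 -1.e+00] F [-0.25  0.87 -0.68] M [0.061 0.032 0.026] w 0.0211 gf 24.3 j7 [ 0.6   0.36 -0.8   1.81  0.29  1.09  1.15]
tool delta [-0.0001 -0.0011  0.032 ]
turn 0.023970574755523444
scene 262.7032316961019 247.1587492785088 [ 0.5793 -0.0081  0.108 ]
top 313.6381659695794 209.50059493462888 [ 0.5787 -0.0108  0.108 ]
```

Call:
{"fn": "send_rows", "kwargs": {"rows": [[[0.0,-0.001,-0.0015,0.008,0],[0.0,0,0,0.01,0],[0.0,0,0,0.008,0],[0.0,0,0,0.006,0],[0.0,0,0,0,0],[0.0,0,0,0,0]]]}}

```text
t: 19.75
ee_pos: [0.5394, -0.0049, 0.1986]
tcp_rot: [-0.0, 0.06, 0.998, 0.0]
wrist_force: [-0.1, 0.6, -0.6]
gripper_width: 0.251
gripper_force: 24.3
```

```bash
python3 look.py 5; python3 probe.py 5 | tail -8; python3 -c "
from h import *
c=load('s5');print(w2px(c,[.579,-.0093,.108]))"
```

```text
t 19.85 pos [ 0.5395 -0.005   0.199 ] yawY 83.08 z [ 4.e-04  0.e+00 -1.e+00] F [ 0.22 -0.11 -1.89] M [0.011 0.037 0.04 ] w 0.0216 gf 24.3 j7 [ 0.59  0.4  -0.78  1.84  0.33  1.03  1.12]
origin 215 159
origin 272 159
-0.039 10 x -0.0108 -0.0239 -0.0063 y -0.0132 0.0148
-0.033 54 x -0.0239 -0.0306 -0.0126 y -0.013 0.0152
lowest -0.11996344538610815
15 tip px [259.6 237.8] flange [256.6 218.5]
18 tip px [260.3 239.4] flange [256.9 219.1]
20 tip px [260.7 240.4] flange [257.  219.5]
22 tip px [261.1 241.4] flange [257.2 219.9]
24 tip px [261.5 242.3] flange [257.4 220.2]
(np.float64(262.12988023078594), np.float64(247.2707427617596))
```

View pics/l5.png

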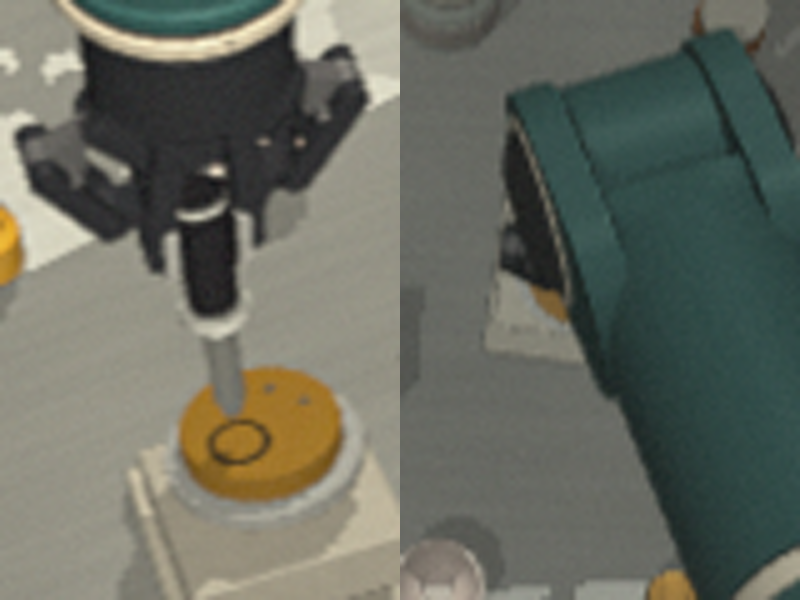

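The tip is at scene crop (230,412) and the ring centre at (239,442), so it is lined up along the face normal. Next I'll advance along the normal.

Call:
{"fn": "send_rows", "kwargs": {"rows": [[[0.0,-0.0014,0,0.0038,0],[0.0,-0.0014,0,0.0038,0],[0.0,-0.0014,0,0.0038,0],[0.0,-0.0007,0,0.0019,0],[0.0,-0.0003,0,0.0009,0],[0.0,0,0,0,0]]]}}

```text
t: 20.45
ee_pos: [0.5445, -0.0057, 0.1843]
tcp_rot: [-0.0, 0.06, 0.998, 0.0]
wrist_force: [0.3, 0.0, -1.5]
gripper_width: 0.257
gripper_force: 24.3
```

```bash
cat > f.py <<'E'
import io,contextlib
from h import *
n=np.array([-.3396,.0411,.9397]);F=[]
import go
go.st()
for i in range(8): read_camera('scene'); F.append(sensors.get_obs()['wrist_force'])
F=np.array(F); print(F.mean(0).round(2),'along n',(F@n).mean().round(2),'sd',(F@n).std().round(2))
p=sensors.get_obs()['ee_pos']; print('tip est',(p+[0,0,.019]-.0966*n).round(4),'depth along n',((np.array([.579,-.0093,.108])-(p+[0,0,.019]-.0966*n))@n).round(4))
E
python3 f.py
```

```text
t 20.45 pos [ 0.5445 -0.0057  0.1843] yawY 83.08 z [-3.e-04  2.e-04 -1.e+00] F [ 0.26  0.05 -1.45] M [ 0.056  0.    -0.005] w 0.0219 gf 24.3 j7 [ 0.57  0.43 -0.77  1.84  0.35  1.01  1.11]
[ 0.01 -0.1  -1.47] along n -1.38 sd 0.74
tip est [ 0.5773 -0.0097  0.1128] depth along n -0.005
```

Call:
{"fn": "send_rows", "kwargs": {"rows": [[[0.0,-0.0007,0,0.0019,0],[0.0,-0.0007,0,0.0019,0],[0.0,-0.0007,0,0.0019,0],[0.0,-0.0007,0,0.0019,0],[0.0,0,0,0,0],[0.0,0,0,0,0]]]}}

```text
t: 21.45
ee_pos: [0.5473, -0.0061, 0.1769]
tcp_rot: [-0.0, 0.06, 0.998, 0.0]
wrist_force: [-1.3, -0.3, 0.9]
gripper_width: 0.253
gripper_force: 24.5
```

```bash
python3 f.py
```

```text
t 21.45 pos [ 0.5473 -0.0061  0.1769] yawY 83.08 z [-1.e-04  1.e-04 -1.e+00] F [-1.34 -0.3   0.93] M [-0.147  0.139 -0.07 ] w 0.0216 gf 24.5 j7 [ 0.56  0.44 -0.77  1.84  0.36  1.    1.1 ]
[-0.78 -0.05  0.96] along n 1.17 sd 0.56
tip est [ 0.5801 -0.01    0.1052] depth along n 0.0031
```

Call:
{"fn": "send_rows", "kwargs": {"rows": [[[0.0,-0.0005,0,0.0014,0],[0.0,-0.0005,0,0.0014,0],[0.0,-0.0004,0,0.001,0],[0.0,0,0,0,0],[0.0,0,0,0,0]]]}}

```text
t: 22.35
ee_pos: [0.5487, -0.0062, 0.1731]
tcp_rot: [-0.0, 0.06, 0.998, 0.0]
wrist_force: [-1.2, -0.2, 2.6]
gripper_width: 0.252
gripper_force: 24.6
```

```bash
python3 f.py; python3 f.py | tail -2; python3 look.py 6; python3 probe.py 6 | tail -22; python3 - <<'E'
import io,contextlib
with contextlib.redirect_stdout(io.StringIO()): import m
from m import *
# cake height change along n: compare fitted face, scene0 vs s6
n=np.array([-.3396,.0411,.9397])
for tag in('scene0','s5','s6'):
    P,F=cloud(load(tag)); hsv=cv2.cvtColor(F[None],cv2.COLOR_RGB2HSV)[0]
    e=(P-[.579,-.0093,.108])@n; k=(np.hypot(P[:,0]-.572,P[:,1]-.004)<.034)&(hsv[:,1]>150)&(abs(e)<.016)
    print(tag,k.sum(),'median face offset',np.median(e[k]).round(4))
E
```

```text
t 22.35 pos [ 0.5487 -0.0062  0.1731] yawY 83.08 z [-1.e-04  1.e-04 -1.e+00] F [-1.22 -0.2   2.55] M [-0.135  0.293  0.023] w 0.0215 gf 24.6 j7 [ 0.56  0.45 -0.76  1.84  0.36  1.    1.1 ]
[-1.04 -0.27  1.87] along n 2.09 sd 0.29
tip est [ 0.5815 -0.0102  0.1013] depth along n 0.0072
[-1.32 -0.41  2.42] along n 2.71 sd 0.4
tip est [ 0.5815 -0.0102  0.1013] depth along n 0.0072
t 23.25 pos [ 0.5487 -0.0062  0.1731] yawY 83.08 z [-0.e+00  1.e-04 -1.e+00] F [-1.62  0.08  2.41] M [-0.035  0.206  0.004] w 0.0214 gf 24.6 j7 [ 0.56  0.45 -0.76  1.84  0.36  1.    1.1 ]
origin 217 169
origin 272 157
t 23.25 pos [ 0.5487 -0.0062  0.1731] yawY 83.08 z [-0.e+00  1.e-04 -1.e+00] F [-1.62  0.08  2.41] M [-0.035  0.206  0.004] w 0.0214 gf 24.6 j7 [ 0.56  0.45 -0.76  1.84  0.36  1.    1.1 ]
-0.105 95 x -0.0357 -0.0773 0.0077 y -0.0291 0.0292
-0.099 185 x -0.0515 -0.0737 -0.0007 y -0.0241 0.0298
-0.093 192 x -0.0374 -0.0711 -0.0163 y -0.021 0.0297
-0.087 157 x -0.047 -0.0617 -0.0339 y -0.0187 0.03
-0.081 37 x -0.0533 -0.0598 -0.032 y -0.0085 0.0251
-0.075 11 x -0.035 -0.0385 -0.031 y -0.0044 0.0062
-0.069 18 x -0.0325 -0.0366 -0.0281 y -0.0058 0.0077
-0.063 12 x -0.0303 -0.0323 -0.0265 y -0.0051 0.0056
-0.057 14 x -0.0277 -0.0315 -0.0238 y -0.0056 0.0071
-0.051 13 x -0.0259 -0.0296 -0.0226 y -0.0053 0.0074
-0.045 10 x -0.0249 -0.0293 -0.0227 y -0.0048 0.0053
-0.039 4 x -0.0193 -0.0241 -0.011 y -0.0135 0.0142
-0.033 55 x -0.0232 -0.0299 -0.0071 y -0.0133 0.0147
lowest -0.11978569420357679
15 tip px [261.2 247.2] flange [258.3 228.6]
18 tip px [261.9 248.8] flange [258.6 229.3]
20 tip px [262.3 249.8] flange [258.8 229.7]
22 tip px [262.7 250.8] flange [259. 230.]
24 tip px [263.1 251.8] flange [259.1 230.4]
scene0 546 median face offset 0.0002
s5 494 median face offset 0.0
s6 400 median face offset -0.0079
```

View pics/l6.png

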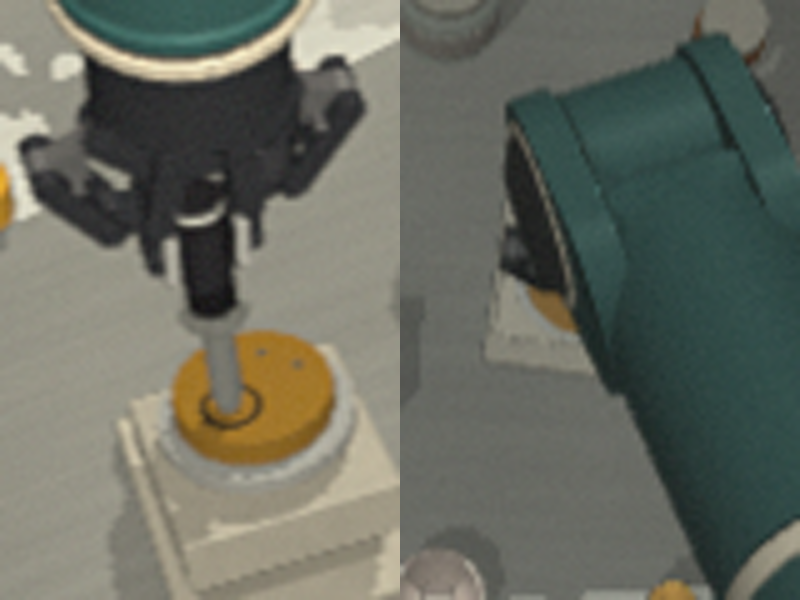

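Tip is inside the ring (crop 232,408 vs ring centre 231,405), and the table is pushed in 7.9 mm. One last numeric check of the knob and lock before handing in.

```bash
python3 - <<'E'
import io,contextlib
with contextlib.redirect_stdout(io.StringIO()): import m
from m import *
P,F=cloud(load('s6'))
k=P[(np.hypot(P[:,0]-.4487,P[:,1]+.248)<.035)&(P[:,2]>.058)&(P[:,2]<.075)]; w,V=np.linalg.eigh(np.cov(k[:,:2].T)); print('bar',k.mean(0),np.degrees(np.arctan2(V[1,1],V[0,1])),len(k))
k=P[(np.hypot(P[:,0]-.515,P[:,1]+.254)<.032)&(P[:,2]>.055)&(P[:,2]<.075)]; print('tab',k.mean(0),len(k))
E
```

```text
bar [ 0.45191078 -0.24855604  0.06679523] 89.103654321853 143
tab [ 0.50927668 -0.25193468  0.06399924] 95
```

```bash
python3 - <<'E'
import io,contextlib
with contextlib.redirect_stdout(io.StringIO()): import m
from m import *
c0,s0=np.cos(-.082),np.sin(-.082)
for tag,a in(('scene0',.54),('scene1',.54),('s6',.5062),('s5',.5062),('s4',.5062)):
    P,F=cloud(load(tag)); x=(P[:,0]-.4488)*c0+(P[:,1]+.2475)*s0; y=-(P[:,0]-.4488)*s0+(P[:,1]+.2475)*c0
    k=(abs(y)<.014)&(P[:,2]>.062)&(P[:,2]<.07)&(x>.035)&(x<.115); print(tag,k.sum(),'x mean',x[k].mean().round(4),np.percentile(x[k],[5,95]).round(4))
E
```

```text
scene0 67 x mean 0.0925 [0.0872 0.0969]
scene1 66 x mean 0.092 [0.0874 0.0963]
s6 63 x mean 0.0599 [0.0542 0.0642]
s5 62 x mean 0.0599 [0.0548 0.0638]
s4 65 x mean 0.0599 [0.055  0.0641]
```

```bash
python3 - <<'E'
import io,contextlib
with contextlib.redirect_stdout(io.StringIO()): import m
from m import *
c0,s0=np.cos(-.082),np.sin(-.082)
W=lambda x,y,z:np.array([.4488+c0*x-s0*y,-.2475+s0*x+c0*y,z])
for a,b in(('scene1','s6'),('scene0','s5'),('scene0','s4'),('top0','t4'),('top1','t4'),('top1','t3')):
    A=load(a);B=load(b); gA=cv2.cvtColor(A['frame'],cv2.COLOR_RGB2GRAY).astype(np.float32);gB=cv2.cvtColor(B['frame'],cv2.COLOR_RGB2GRAY).astype(np.float32)
    # sample planar patch z=.066 (tab top) in regulator coordinates, shift d
    xs,ys=np.meshgrid(np.arange(-.008,.009,.0005),np.arange(-.014,.0141,.0007))
    def samp(c,g,x0):
        uv=np.array([w2px(c,W(x0+x,y,.066)) for x,y in zip(xs.ravel(),ys.ravel())],np.float32); return cv2.remap(g,uv[:,0].reshape(xs.shape),uv[:,1].reshape(xs.shape),cv2.INTER_CUBIC)
    T=samp(A,gA,.092); r=[]
    for d in np.arange(.028,.0381,.0005):
        S=samp(B,gB,.092-d); r.append((np.corrcoef(T.ravel(),S.ravel())[0,1],d))
    print(a,b,'best',sorted(r)[-3:])
    # self-check static scene: gauge
cl=load('t4')
for tag in('top0','top1','t3','t4'):
    P,F=cloud(load(tag)); x=(P[:,0]-.4488)*c0+(P[:,1]+.2475)*s0; y=-(P[:,0]-.4488)*s0+(P[:,1]+.2475)*c0
    k=(abs(y)<.014)&(P[:,2]>.060)&(P[:,2]<.07)&(x>.035)&(x<.115); print(tag,k.sum(),x[k].mean().round(4) if k.any() else '')
E
```

```text
scene1 s6 best [(np.float64(0.949898345910085), np.float64(0.033)), (np.float64(0.9789764813944013), np.float64(0.032)), (np.float64(0.9815907418332808), np.float64(0.0325))]
scene0 s5 best [(np.float64(0.9475978162361505), np.float64(0.0315)), (np.float64(0.980777771347232), np.float64(0.032)), (np.float64(0.9808193264029847), np.float64(0.0325))]
scene0 s4 best [(np.float64(0.7820593761129487), np.float64(0.031000000000000003)), (np.float64(0.8076898543621935), np.float64(0.032)), (np.float64(0.8099627557502326), np.float64(0.0315))]
top0 t4 best [(np.float64(0.7725224726626339), np.float64(0.0315)), (np.float64(0.7795302363534558), np.float64(0.030500000000000003)), (np.float64(0.7841330502651903), np.float64(0.031000000000000003))]
top1 t4 best [(np.float64(0.775583280456884), np.float64(0.0315)), (np.float64(0.7767580797301276), np.float64(0.030500000000000003)), (np.float64(0.7840256740719623), np.float64(0.031000000000000003))]
top1 t3 best [(np.float64(0.80881012604308), np.float64(0.0315)), (np.float64(0.8243711608204131), np.float64(0.030500000000000003)), (np.float64(0.8285994081978812), np.float64(0.031000000000000003))]
top0 24 0.0905
top1 27 0.0901
t3 24 0.0576
t4 25 0.0579
```

The image data put the lock at about 32.3 mm of 34 mm, so it probably crept back about 1.7 mm when the fingers opened. It needs to be fully home before the probing. I'll retract, grip the probe harder, nudge the tab home with the probe's shaft, and press again.

Call:
{"fn": "send_rows", "kwargs": {"rows": [[[0.0,0.0014,0,-0.0038,0],[0.0,0.0014,0,-0.0038,0],[0.0,0.0028,0,-0.0076,0],[0.0,0.0028,0,-0.0076,0],[0.0,0,0,-0.015,0],[0.0,0,0,-0.015,0],[0.0,0,-0.01,0,0],[0.0,0,-0.02,0,0],[0.0,0,-0.028,0,0],[0.0,0,-0.028,0,0],[0.0,0,-0.028,0,0],[0.0,0,-0.028,0,0],[0.0,0,-0.028,0,0],[0.0,0,-0.028,0,0],[0.0,0,-0.026,0,0],[0.0,0,-0.016,0,0],[0.0,0,-0.008,0,0],[0.0,0,0,0,0]]], "grip_force": 110}}

```text
t: 25.05
ee_pos: [0.5103, -0.2519, 0.2258]
tcp_rot: [-0.0, 0.061, 0.998, 0.0]
wrist_force: [0.7, 0.6, -1.3]
gripper_width: 0.233
gripper_force: 107.5
```

```bash
python3 go.py 0.5142 -0.2529 0.114 83.1; python3 - <<'E'
from h import *
snap('scene','s7')
E
python3 probe.py 7|sed -n '2,20p'
```

```text
t 25.05 pos [ 0.5103 -0.2519  0.2258] yawY 83.03 z [-1.e-04  3.e-04 -1.e+00] F [ 0.74  0.61 -1.25] M [ 0.039 -0.023 -0.013] w 0.0199 gf 107.5 j7 [ 0.96  0.41 -0.71  1.74  0.29  1.1   1.61]
tool delta [-0.004  -0.0005  0.1118]
turn -0.07131747013072243
-0.087 7 x -0.0361 -0.0371 -0.0352 y -0.0027 0.0041
-0.081 13 x -0.0358 -0.0378 -0.0325 y -0.0059 0.0057
-0.075 18 x -0.0335 -0.0363 -0.0288 y -0.006 0.0069
-0.069 19 x -0.0312 -0.0341 -0.0256 y -0.0066 0.0072
-0.063 19 x -0.03 -0.0334 -0.0249 y -0.0055 0.0073
-0.057 22 x -0.027 -0.0303 -0.0183 y -0.0042 0.0069
-0.051 19 x -0.0255 -0.0277 -0.0212 y -0.006 0.0067
-0.045 13 x -0.0242 -0.0253 -0.0196 y -0.0049 0.0066
-0.039 7 x -0.0154 -0.0247 -0.005 y -0.0142 0.013
-0.033 69 x -0.0223 -0.0289 -0.0099 y -0.0136 0.0147
lowest -0.08908590528843977
15 tip px [139.3 265.9] flange [130.3 246.3]
18 tip px [139.5 267.7] flange [130.4 247. ]
20 tip px [139.6 268.8] flange [130.4 247.5]
22 tip px [139.7 270. ] flange [130.5 247.9]
24 tip px [139.7 271.1] flange [130.5 248.4]
```

Call:
{"fn": "send_rows", "kwargs": {"rows": [[[0.0,-0.004,-0.0005,0.012,0],[0.0,0,0,0.02,0],[0.0,0,0,0.025,0],[0.0,0,0,0.025,0],[0.0,0,0,0.015,0],[0.0,0,0,0.01,0],[0.0,0,0,0.004,0],[0.0,0,0,0,0]]]}}

```text
t: 25.9
ee_pos: [0.5147, -0.2522, 0.1149]
tcp_rot: [0.0, 0.06, 0.998, 0.0]
wrist_force: [-0.0, -0.6, -1.1]
gripper_width: 0.231
gripper_force: 107.5
```

```bash
python3 go.py
```

```text
t 25.9 pos [ 0.5147 -0.2522  0.1149] yawY 83.1 z [ 1.e-04  2.e-04 -1.e+00] F [-0.01 -0.58 -1.08] M [0.033 0.003 0.041] w 0.0197 gf 107.5 j7 [ 0.9   0.55 -0.64  1.83  0.41  0.9   1.52]
```

Call:
{"fn": "send_rows", "kwargs": {"rows": [[[0.0,0.004,0,0,0],[0.0,0.004,0,0,0],[0.0,0.004,0,0,0],[0.0,0.002,0,0,0],[0.0,0.001,0,0,0],[0.0,0,0,0,0]]]}}

```text
t: 26.5
ee_pos: [0.4994, -0.2507, 0.115]
tcp_rot: [0.0, 0.06, 0.998, -0.0]
wrist_force: [0.8, 0.2, -1.3]
gripper_width: 0.233
gripper_force: 107.5
```

Call:
{"fn": "send_rows", "kwargs": {"rows": [[[0.0,0.001,0,0,0],[0.0,0.001,0,0,0],[0.0,0.001,0,0,0],[0.0,0,0,0,0]]]}}

```text
t: 26.9
ee_pos: [0.4964, -0.2502, 0.1148]
tcp_rot: [-0.0, 0.06, 0.998, 0.0]
wrist_force: [-0.4, 0.2, -1.5]
gripper_width: 0.232
gripper_force: 107.5
```

```bash
python3 f.py|head -2; python3 f.py|head -2|tail -1
```

```text
t 26.9 pos [ 0.4964 -0.2502  0.1148] yawY 83.08 z [-1.e-04  1.e-04 -1.e+00] F [-0.37  0.16 -1.49] M [-0.084  0.007  0.012] w 0.0198 gf 107.5 j7 [ 0.92  0.52 -0.65  1.87  0.4   0.89  1.53]
[-0.14 -0.   -1.16] along n -1.04 sd 0.34
[ 0.11 -0.03 -1.19] along n -1.16 sd 0.35
```

Call:
{"fn": "send_rows", "kwargs": {"rows": [[[0.0,0.001,0,0,0],[0.0,0.001,0,0,0],[0.0,0,0,0,0]]]}}

```text
t: 28.0
ee_pos: [0.4944, -0.25, 0.1148]
tcp_rot: [-0.0, 0.06, 0.998, 0.0]
wrist_force: [0.0, 0.4, -1.2]
gripper_width: 0.237
gripper_force: 107.5
```

Call:
{"fn": "send_rows", "kwargs": {"rows": [[[0.0,0.001,0,0,0],[0.0,0,0,0,0]]]}}

```text
t: 28.2
ee_pos: [0.4936, -0.2499, 0.1149]
tcp_rot: [0.0, 0.06, 0.998, 0.0]
wrist_force: [1.6, 0.3, -1.3]
gripper_width: 0.23
gripper_force: 107.5
```

Call:
{"fn": "send_rows", "kwargs": {"rows": [[[0.0,0.001,0,0,0],[0.0,0,0,0,0]]]}}

```text
t: 28.4
ee_pos: [0.4929, -0.2498, 0.115]
tcp_rot: [0.0, 0.06, 0.998, -0.0]
wrist_force: [3.8, -0.2, -1.6]
gripper_width: 0.231
gripper_force: 107.5
```

```bash
python3 look.py 8; python3 - <<'E'
import io,contextlib
with contextlib.redirect_stdout(io.StringIO()): import m
from m import *
c0,s0=np.cos(-.082),np.sin(-.082)
P,F=cloud(load('s8')); x=(P[:,0]-.4488)*c0+(P[:,1]+.2475)*s0; y=-(P[:,0]-.4488)*s0+(P[:,1]+.2475)*c0
for lo,hi in((-.014,-.009),(.009,.014)):
    k=(y>lo)&(y<hi)&(P[:,2]>.062)&(P[:,2]<.07)&(x>.035)&(x<.115); print(k.sum(),'tab x mean',x[k].mean().round(4),np.percentile(x[k],[5,95]).round(4))
E
```

```text
t 28.5 pos [ 0.4929 -0.2498  0.115 ] yawY 83.08 z [ 8.e-04 -1.e-04 -1.e+00] F [ 3.79 -0.67 -1.06] M [-0.156 -1.112  0.015] w 0.0197 gf 107.5 j7 [ 0.93  0.51 -0.65  1.88  0.4   0.88  1.53]
origin 104 204
origin 350 181
10 tab x mean 0.0597 [0.0546 0.0641]
11 tab x mean 0.0593 [0.0548 0.0634]
```

View pics/l8.png

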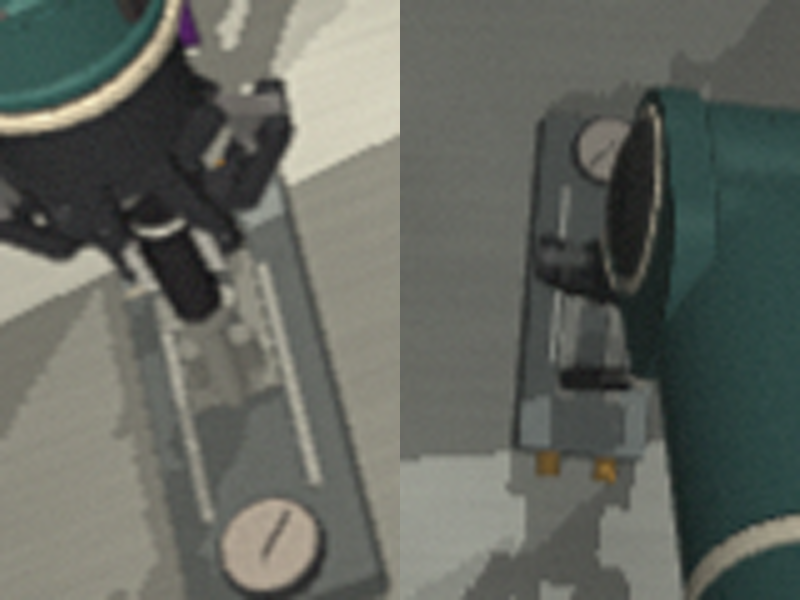

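Call:
{"fn": "send_rows", "kwargs": {"rows": [[[0.0,0.001,0,0,0],[0.0,0,0,0,0]]]}}

```text
t: 28.7
ee_pos: [0.4923, -0.2497, 0.1152]
tcp_rot: [0.001, 0.06, 0.998, -0.0]
wrist_force: [6.6, -0.7, -2.5]
gripper_width: 0.229
gripper_force: 107.5
```

```bash
python3 f.py|head -2
```

```text
t 28.7 pos [ 0.4923 -0.2497  0.1152] yawY 83.09 z [ 1.7e-03 -2.0e-04 -1.0e+00] F [ 6.56 -0.69 -2.49] M [-0.251 -1.869  0.03 ] w 0.0196 gf 107.5 j7 [ 0.93  0.51 -0.65  1.88  0.4   0.88  1.53]
[ 6.98 -1.16 -3.1 ] along n -5.33 sd 0.39
```

The tab resists 7 N, well above its 1.5 N friction, so the lock is against its home stop. Next I'll return to the sample.

Call:
{"fn": "send_rows", "kwargs": {"rows": [[[0.0,-0.005,0,0,0],[0.0,-0.008,0,0,0],[0.0,-0.008,0,0,0],[0.0,0,0,-0.02,0],[0.0,0,0,-0.03,0],[0.0,0,0,-0.03,0],[0.0,0,0,-0.025,0],[0.0,0,0,-0.008,0],[0.0,0,0,0,0]]]}}

```text
t: 30.0
ee_pos: [0.513, -0.2523, 0.2285]
tcp_rot: [0.0, 0.06, 0.998, -0.0]
wrist_force: [0.3, 0.1, -2.7]
gripper_width: 0.233
gripper_force: 107.6
```

```bash
python3 go.py 0.5395 -0.005 0.199 83.1;  python3 - <<'E'
from h import *
snap('scene','s9')
E
python3 probe.py 9|sed -n '2,20p'
```

```text
t 30.0 pos [ 0.513  -0.2523  0.2285] yawY 83.08 z [ 9.e-04 -7.e-04 -1.e+00] F [ 0.3   0.07 -2.75] M [0.069 0.051 0.017] w 0.0199 gf 107.6 j7 [ 0.96  0.41 -0.71  1.74  0.29  1.11  1.61]
tool delta [0.0035 0.2487 0.0293]
turn -0.02040672191616011
-0.093 1 x -0.0371 -0.0371 -0.0371 y 0.0016 0.0016
-0.087 7 x -0.0372 -0.0376 -0.0349 y -0.0027 0.0046
-0.081 8 x -0.0365 -0.0381 -0.0347 y -0.0033 0.0065
-0.075 20 x -0.0351 -0.0383 -0.0311 y -0.0049 0.0083
-0.069 24 x -0.0327 -0.0369 -0.0265 y -0.0058 0.0082
-0.063 17 x -0.0305 -0.0329 -0.0246 y -0.0046 0.0079
-0.057 16 x -0.0286 -0.0316 -0.0245 y -0.0032 0.0082
-0.051 25 x -0.0268 -0.0307 -0.0199 y -0.0048 0.0084
-0.045 15 x -0.0241 -0.027 -0.0213 y -0.0036 0.0078
-0.039 1 x -0.0089 -0.0089 -0.0089 y 0.0142 0.0142
-0.033 62 x -0.0225 -0.0309 -0.0066 y -0.0124 0.0158
lowest -0.09029343157667558
15 tip px [138.7 266.6] flange [129.7 247. ]
18 tip px [138.8 268.4] flange [129.7 247.7]
20 tip px [138.9 269.6] flange [129.8 248.2]
22 tip px [139.  270.7] flange [129.8 248.6]
24 tip px [139.1 271.8] flange [129.8 249.1]
```

Call:
{"fn": "send_rows", "kwargs": {"rows": [[[0.0,0,0.01,0,0],[0.0,0.0005,0.02,0,0],[0.0,0.0005,0.028,0,0],[0.0,0.0005,0.028,0,0],[0.0,0.0005,0.028,0,0],[0.0,0.0005,0.028,0,0],[0.0,0.0005,0.028,0,0],[0.0,0.0005,0.028,0,0],[0.0,0,0.026,0,0],[0.0,0,0.016,0,0],[0.0,0,0.008,0,0],[0.0,0,0,0.008,0],[0.0,0,0,0.012,0],[0.0,0,0,0.006,0],[0.0,0,0,0.003,0],[0.0,0,0,0,0],[0.0,0,0,0,0]]]}}

```text
t: 31.75
ee_pos: [0.5389, -0.0057, 0.199]
tcp_rot: [0.0, 0.061, 0.998, 0.0]
wrist_force: [0.5, 0.8, -2.5]
gripper_width: 0.233
gripper_force: 107.6
```

```bash
python3 go.py 0.5395 -0.005 0.199 83.1
```

```text
t 31.75 pos [ 0.5389 -0.0057  0.199 ] yawY 83.06 z [ 1.e-04  1.e-04 -1.e+00] F [ 0.47  0.83 -2.55] M [-0.019  0.009 -0.008] w 0.0199 gf 107.6 j7 [ 0.59  0.4  -0.79  1.84  0.33  1.03  1.12]
tool delta [-0.0005  0.0008  0.    ]
turn -0.037843363667676044
```

Call:
{"fn": "send_rows", "kwargs": {"rows": [[[0.0,-0.0017,0.0007,0.004,0],[0.0,-0.0017,0,0.004,0],[0.0,-0.0017,0,0.004,0],[0.0,-0.001,0,0.003,0],[0.0,-0.0007,0,0.002,0],[0.0,-0.0007,0,0.002,0],[0.0,-0.0007,0,0.002,0],[0.0,-0.0007,0,0.002,0],[0.0,-0.0005,0,0.0015,0],[0.0,-0.0004,0,0.001,0],[0.0,0,0,0,0],[0.0,0,0,0,0]]]}}

```text
t: 32.95
ee_pos: [0.5486, -0.006, 0.1735]
tcp_rot: [-0.0, 0.06, 0.998, 0.0]
wrist_force: [-1.1, 0.7, 1.6]
gripper_width: 0.232
gripper_force: 107.6
```

```bash
python3 f.py; python3 look.py 10; python3 probe.py 10 | sed -n '6,13p'; python3 - <<'E'
import io,contextlib
with contextlib.redirect_stdout(io.StringIO()): import m
from m import *
n=np.array([-.3396,.0411,.9397])
for tag in('s5','s6','s10'):
    P,F=cloud(load(tag)); hsv=cv2.cvtColor(F[None],cv2.COLOR_RGB2HSV)[0]
    e=(P-[.579,-.0093,.108])@n; k=(np.hypot(P[:,0]-.572,P[:,1]-.004)<.034)&(hsv[:,1]>150)&(abs(e)<.016)
    print(tag,k.sum(),'face offset',np.median(e[k]).round(4))
E
```

```text
t 32.95 pos [ 0.5486 -0.006   0.1735] yawY 83.09 z [-0.e+00  1.e-04 -1.e+00] F [-1.07  0.69  1.62] M [ 0.108  0.382 -0.008] w 0.0199 gf 107.6 j7 [ 0.56  0.45 -0.77  1.84  0.37  1.    1.09]
[-1.65  0.56  1.72] along n 2.2 sd 0.43
tip est [ 0.5814 -0.01    0.1016] depth along n 0.0068
t 33.45 pos [ 0.5486 -0.006   0.1734] yawY 83.08 z [-1.e-04  1.e-04 -1.e+00] F [-1.37  0.65  1.92] M [0.124 0.266 0.007] w 0.0199 gf 107.6 j7 [ 0.56  0.45 -0.77  1.84  0.37  1.    1.09]
origin 217 169
origin 272 157
-0.081 32 x -0.0529 -0.0584 -0.0339 y -0.0041 0.0269
-0.075 16 x -0.0342 -0.0366 -0.0289 y -0.0057 0.0069
-0.069 14 x -0.0317 -0.0347 -0.028 y -0.0054 0.0079
-0.063 14 x -0.0302 -0.033 -0.0212 y -0.0051 0.0056
-0.057 15 x -0.0281 -0.0307 -0.0242 y -0.0047 0.0071
-0.051 12 x -0.0255 -0.0294 -0.0216 y -0.0055 0.0077
-0.045 10 x -0.0251 -0.0263 -0.0227 y -0.005 0.0048
-0.039 10 x -0.0109 -0.0236 -0.0052 y -0.0126 0.0147
s5 494 face offset 0.0
s6 400 face offset -0.0079
s10 401 face offset -0.0078
```

View pics/l10.png

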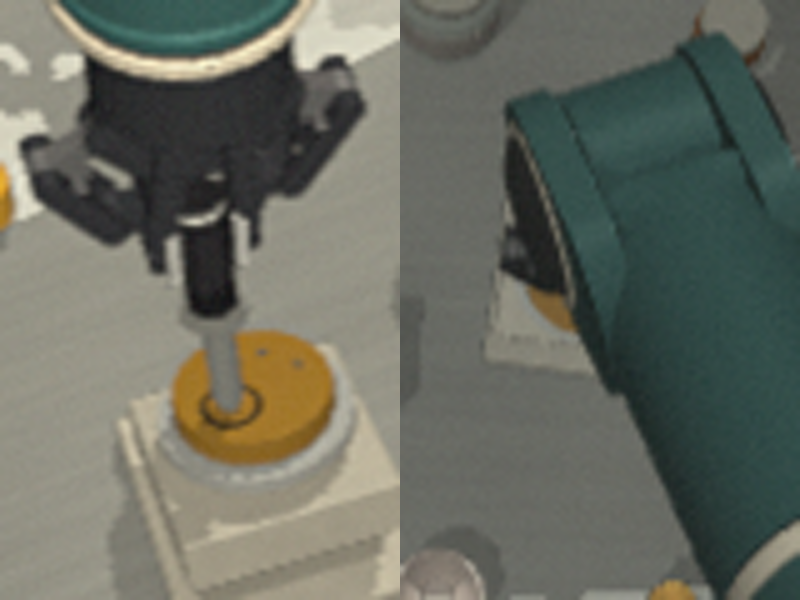

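The tip is centred in the ring (crop 231,405), the table is pushed in about 7.8 mm, and the probe is square at about 20°. Handing in.

```bash
python3 -c "
from cell import bot
print(bot.sign_off())"
```

```text
the job is handed in; nothing more can be done
None
```

The job is handed in, about 33.5 s in by the robot's clock: the knob is on the bold mark, the lock is against its home stop, and the probe is held square in the ring with the table pushed in about 7.8 mm. The images showed only about 32.3 mm of the lock's 34 mm travel, so before the final press I nudged its tab with the probe's shaft; it held against 7 N.

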